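Scrub out the leaning processing drum

ROBOT

A 7-joint arm with a two-finger parallel gripper is mounted at the origin on a cart in front of the work surface, level with it; the furniture and walls round the work are solid. World frame = base frame: x ahead of the robot, y to its left, z up, the work surface at z = 0. Lengths are in m, angles in rad, forces in N, time in s.
With the tool pointing down it reaches from about 0.4 to 0.9 m from the base axis. Payload 5.6 kg.
Tool frame: the origin (TCP) lies on the centre line of the jaws, within the pads' length; the fingertips stand 25 mm ahead of it and the grasp point (between the pads) lies 6 mm ahead of it (robot.nose_length is the distance from the TCP to the fingertips, in m); z points along the fingers, x is the direction in which the jaws open and shut, and the axes are right-handed (so a half turn about z gives the same grasp; the last joint's range is limited). The gripper opens to 92 mm and grips with 3 to 60 N. Pads are 20 mm wide; open, the fingers measure 128 mm over their backs; the gripper's body (75 mm by 189 mm) begins 69 mm behind the grasp point.
Start: joints at [-1.377, 0.468, -0.012, 1.603, 0.006, 1.071, -0.056], TCP at [0.153, 0.632, 0.24] pointing down, gripper open.
Joint ranges: [-2.53, 2.53], [-0.31, 2.02], [-1.57, 1.55], [0.28, 2.44], [-1.29, 4.43], [0.15, 1.84], [-2.92, 2.92]. Speed limits (rad/s): [2.57, 2.57, 3.14, 3.14, 3.14, 3.14, 3.14].

INTERFACE

Orientations are given as a rotation vector (axis times angle).
In Python, from rig import robot gives the robot as it stands.
- The arm moves only by the tool move_arm, never from a script. Its argument "motion" is a list of rows, each an object of numbers: "grip": the opening, from 0 (shut) to 1 (fully open); "tx", "ty", "tz": the shift along the world's x, y, z in units of 30 mm (1.0 is 30 mm); "wx", "wy", "wz": the turn, a rotation vector about the world's x, y, z in units of 5 degrees (1.0 is 5 degrees). In form: [{"grip": .., "tx": .., "ty": .., "tz": .., "wx": .., "wy": .., "wz": ..}, ...]. A call has 1 to 10 rows; each row shifts and turns the pose as measured when the row begins; what a row does not reach is not made up. A row lasts 1/10 s, in which the tool goes at most 50 mm and 8.59 degrees, less where a joint would pass 70% of its speed; a pose out of reach is approached as far as the arm can. A call is refused whole if a number of a shift passes 1 or a number of a turn 1, either way. A call with a gripper value outside its range is refused whole. The fingers move at their own pace and stop on an object; "newtons" is the grip in N (left out, the last holds). Time passes only in rows, so rows that do not move let the fingers close. It gives the time, the measured TCP pose, the force and the opening at its end, in the units of the state.
- robot.sense(): the state, without advancing time (a new reading comes with each control period).
- robot.read_camera(name): name is "side" or "top"; returns a dict with "image" (400x640x3 uint8, blue, green, red), "camera_matrix" (3x3 intrinsics, pixels), "rvec" (rotation vector, rad) and "tvec" (3), from world to camera coordinates, as OpenCV has them. Camera axes: x right, y down, z forward; pixel columns grow to the right and rows downward; lengths in m; the calibration is good to about 2 mm. A picture is of the moment at which its call begins. There is no depth.
- robot.hand_in(): hands the job in, once; it reports no verdict.
Trained networks look in the newest picture that a camera, given by its name, has taken for a name from the list of things; names that differ only in an ending like _2 or _b are one class to them, and where a whole thing is asked for, a point or a joint stands for the part that bears it (a point fixed in the world has none). Each returns a list of dicts, best first, with "conf" (0 to 1); they miss things now and then, are a little off and sometimes report something else, mostly with a low value. They report only what shows in the picture. A call takes as long as a camera call.
- robot.boxes_of(camera, label): "bbox" ([left, top, right, bottom] in pixels, round what is visible of it).
- robot.masks_of(camera, label): "mask" (400x640 bool, what is visible of it) and "bbox" ([left, top, right, bottom] in pixels, round what is visible of it).
The state is a dict: "time_s": time; "joint_positions": joint angles; "joint_vel": joint speeds; "tau": joint torques, N m; "position": TCP position; "ee_rot": TCP orientation; "wrist_force": force on the tool from outside, world axes, zero at the start; "torque": the same for the moment, N m; "width": opening from 0.0 (shut) to 1.0 (fully open).
Only numpy, scipy, OpenCV 4.12 (cv2) and the standard library are available. Lean on these libraries where they do the work, as an engineer would, in place of code of your own. Each camera call takes 0.05 s, during which the arm holds its last target.

TASK

Take the long bottle brush from its cup and scrub out the leaning print-processing drum with three full strokes: each time go gently down until the soft tip of the brush presses on the drum's inner floor, wherever that has been set, then draw back up until much of the bristles show at the mouth. Then lower the brush (do not drop it) back upright into its cup and let go, leaving the other things on the table where they are.

Things in the scene. Friction and masses are not known exactly. Their poses are not given: they have to be found in the camera images.
- drum: White open-topped round drum, 135 mm long, clamped in a steel stand fixed to the table (base 170 x 130 mm, cheeks 86 mm high), leaning 32 degrees from vertical, mouth towards the robot. Origin: centre of its closed lower end; z axis runs along the bore, out of the mouth. Outside diameter 50 mm, bore 40 mm, flaring over the last 14 mm to 48 mm at the mouth.
- drum_mouth (a point): Centre of the drum's mouth, 135 mm along the drum's z axis from its origin. Inside the drum a flat floor disc fills the bore, held tight at a setting that differs each time: its face is 80 to 120 mm below the mouth. Its place is not given and must be felt for; it does not yield to pushes under 25 N.
- brush: Long loose bottle brush, 220 mm, 70 to 110 g, upright in its cup. Origin at the bristle tip, z axis along the stem to the handle. From the tip: soft end tuft 0 to 13 mm (27 mm across, tapered to 18), white bristle head 14 to 70 mm (32 mm across, rigid sideways), thin steel stem, square wooden handle 19 x 19 mm from 156 to 220 mm, its flats square to the brush's x and y axes.
- brush_grip (a point): Point on the axis of the handle where it is best gripped, 190 mm from the tip, 30 mm below the top end.
- brush_tip (a point): The tip of the brush with the tuft not pressed in (same point as the brush's origin).
- tuft (a joint): How far the soft end tuft is pressed into the bristle head, m: 0 free, 0.012 fully in. Spring: it starts to yield at about 1.5 N and needs 0.5 N more per mm (7.5 N fully in, after which the brush is rigid).
- brush_cup: White cup fixed to the table, 70 mm high, 84 mm foot, bore 42 mm flaring to 50 mm at the rim; the brush stands in it upright. Origin: centre of its underside.
- cup_floor (a point): Centre of the cup's inner floor, 6 mm above the table, 64 mm below the rim; the tip of the brush stands here.
- cotton_buds: Clear tub of cotton buds, 77 mm across, 80 mm high, bystander. Origin: centre of its underside.
- paste_jar: White screw jar with a red lid, 55 mm across, 80 mm high, bystander. Origin: centre of its underside.
- lead_weight: Grey cloth-covered weight, 100 x 46 x 27 mm, lying, bystander. Origin: centre of its underside.
- flat_brush: Short flat paint brush with an orange handle, 199 mm, lying on the table, bystander, not the brush to use. Origin: centre of its underside.

How it is judged:
On the way, in this order (a step that is already met when the one before it is completed fails the run):
1. first stroke down: the brush is pushed down the drum until its soft end tuft is pressed in 2 mm or more by the inner floor (x of brush_tip in the frame of drum between -0.022 and 0.022 m and y of brush_tip in the frame of drum between -0.022 and 0.022 m and angle between the z axis of brush and the z axis of drum, either way round below 0.2 rad and z of brush_tip in the frame of drum below 0.075 m and value of joint tuft above 0.002 m), for 0.05 s.
2. first stroke up: the brush is drawn up until its tip is less than 40 mm below the mouth, in line with the drum (x of brush_tip in the frame of drum between -0.022 and 0.022 m and y of brush_tip in the frame of drum between -0.022 and 0.022 m and angle between the z axis of brush and the z axis of drum, either way round below 0.2 rad and z of brush_tip in the frame of drum between 0.095 and 0.2 m), for 0.05 s.
3. second stroke down: the brush is pushed down the drum until its soft end tuft is pressed in 2 mm or more by the inner floor (all of step 1), for 0.05 s.
4. second stroke up: the brush is drawn up until its tip is less than 40 mm below the mouth, in line with the drum (all of step 2), for 0.05 s.
5. third stroke down: the brush is pushed down the drum until its soft end tuft is pressed in 2 mm or more by the inner floor (all of step 3), for 0.05 s.
6. third stroke up: the brush is drawn up until its tip is less than 40 mm below the mouth, in line with the drum (all of step 4), for 0.05 s.
7. the brush is lowered to the bottom of its cup while still held, not dropped (z of brush_tip in the frame of cup_floor between -0.01 and 0.015 m and horizontal distance between brush_tip and cup_floor below 0.02 m and angle between brush's own z axis and vertical below 0.2 rad and contact force between the fingers and brush above 0.5 N), for 0.05 s.
At the end, for the whole second after the job is handed in: The brush stands in its cup: tip within 15 mm of the cup's inner floor in height and 20 mm sideways, leaning less than 0.2 rad, at rest and released (z of brush_tip in the frame of cup_floor between -0.01 and 0.015 m and horizontal distance between brush_tip and cup_floor below 0.02 m and angle between brush's own z axis and vertical below 0.2 rad and linear speed of brush below 0.02 m/s and contact force between the fingers and brush below 0.1 N); the robot touches nothing.
It fails at once if the brush is rammed into the drum (more than 25 N) (contact force between brush and drum above 25 N).
It fails at once if the tub of cotton buds is moved more than 30 mm (distance of cotton_buds from where it was at the start of the episode above 0.03 m).
It fails at once if the screw jar is moved more than 30 mm (distance of paste_jar from where it was at the start of the episode above 0.03 m).
It fails at once if the lead weight is moved more than 30 mm (distance of lead_weight from where it was at the start of the episode above 0.03 m).
It fails at once if the flat brush is moved more than 30 mm (distance of flat_brush from where it was at the start of the episode above 0.03 m).
It also fails if it takes over 67 s, if anything falls off the work surface, if the arm or the gripper's body presses on something with over 40 N, if the wrist force passes 120 N, or if a joint passes its speed limit or range.

## Working session

There is one attempt and no reset: what is moved stays moved. The work goes in short steps, Python scripts to look and compute and a tool call to move; the robot and the scene stay as the last step left them, time stands still between calls to the robot, and variables do not carry over. Pictures are saved under pics/ and viewed, and the job is handed in when it is done.

Besides the shell and the picture viewer there is one more tool, called after ">>>" as a command line: name --argument value ..., lists and objects as JSON in quotes. move_arm: Moves the arm, as the interface text tells. Its arguments: {"type":"object","properties":{"motion":{"type":"array"},"newtons":{"type":"number"}},"required":["motion"]}

```bash
ls; mkdir -p pics; python3 - <<'E'
from rig import robot
import cv2
s=robot.sense(); print(s)
for c in("side","top"):
    r=robot.read_camera(c); cv2.imwrite(f"pics/{c}0.png",r["image"]); print(c,r["camera_matrix"].tolist(),r["rvec"],r["tvec"])
    for l in("drum","brush","brush_cup","cotton_buds","paste_jar","lead_weight","flat_brush"):
        print(l,[(d["bbox"],round(d["conf"],2)) for d in robot.boxes_of(c,l)][:3])
E
```

```text
pics
{'time_s': 0.0, 'joint_positions': array([-1.37705351,  0.46838849, -0.01158907,  1.60362622,  0.00602249,
        1.07139802, -0.05632281]), 'joint_vel': array([ 0.00064125, -0.00165733, -0.00074738,  0.00201061,  0.00116214,
       -0.00047203,  0.00146029]), 'tau': array([ 7.92376068e-04, -5.20570707e+01, -1.23341652e-02, -2.43752736e+01,
       -5.66587178e-02,  1.75925600e-02,  1.87475002e-04]), 'position': array([0.15240162, 0.63132187, 0.2386319 ]), 'ee_rot': array([ 2.46736521e+00,  1.94269133e+00, -2.04965540e-03]), 'wrist_force': array([ 0.23456387, -0.75614699,  0.33256759]), 'torque': array([0.00175202, 0.00285965, 0.02963959]), 'width': 0.9955565125584225}
side [[368.8043005367471, 0.0, 324.31954010309806], [0.0, 368.8043005367471, 197.536484722693], [0.0, 0.0, 1.0]] [ 0.10712178  2.68343957 -1.57787989] [0.52573674 0.03540497 1.35200729]
drum [([286.1, 166.7, 316.3, 192.8], 0.65)]
brush [([324.8, 190.8, 339.4, 244.9], 0.56)]
brush_cup [([319.8, 233.1, 342.7, 261.9], 0.6)]
cotton_buds [([318.4, 163.4, 338.3, 188.4], 0.7), ([348.4, 199.9, 380.3, 218.3], 0.7)]
paste_jar [([261.8, 245.0, 281.6, 281.9], 0.7)]
lead_weight [([347.3, 201.5, 379.8, 216.2], 0.53)]
flat_brush [([340.3, 277.4, 401.0, 315.5], 0.81), ([322.0, 190.1, 338.2, 243.5], 0.71)]
top [[502.92150903744476, 0.0, 326.6440181890956], [0.0, 502.92150903744476, 200.92545970767048], [0.0, 0.0, 1.0]] [ 2.15781608 -2.19746268  0.08195387] [0.07155795 0.54167677 1.45190453]
drum [([358.5, 154.0, 378.8, 188.3], 0.97), ([252.3, 199.6, 271.8, 214.0], 0.43)]
brush [([253.6, 198.4, 273.4, 214.1], 0.67)]
brush_cup [([258.1, 195.1, 281.6, 219.1], 0.77)]
cotton_buds [([416.7, 199.7, 448.1, 228.3], 0.69), ([359.2, 152.3, 378.8, 190.6], 0.35)]
paste_jar [([231.7, 138.2, 252.0, 161.2], 0.92), ([255.8, 194.3, 283.3, 218.5], 0.33)]
lead_weight [([337.1, 235.9, 363.4, 272.1], 0.75)]
flat_brush [([179.8, 208.9, 233.2, 260.3], 0.89)]
```

```bash
python3 - <<'E'
import cv2
a=cv2.imread("pics/side0.png")[140:330,240:430]; b=cv2.imread("pics/top0.png")[120:290,160:460]
cv2.imwrite("pics/s1.png",cv2.resize(a,None,fx=3.1,fy=3.1,interpolation=2)); cv2.imwrite("pics/t1.png",cv2.resize(b,None,fx=2.6,fy=2.6,interpolation=2))
E
```

```text
(no output)
```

View pics/side0.png

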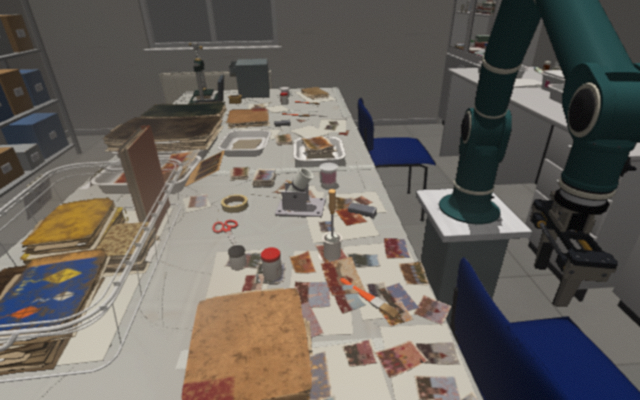

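View pics/s1.png

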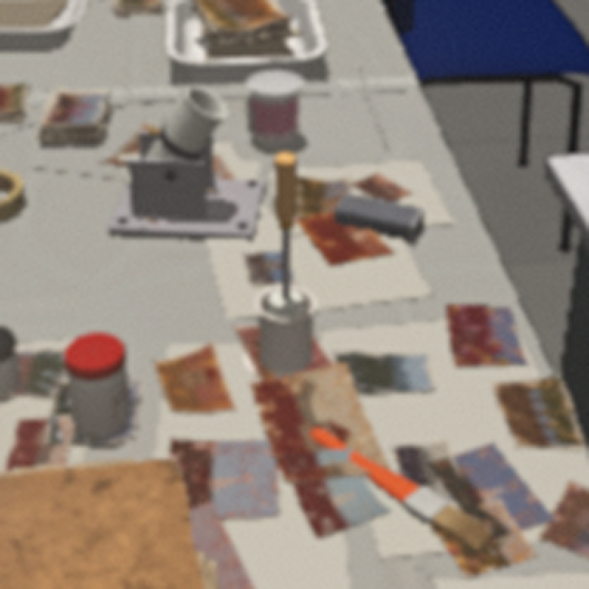

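View pics/top0.png

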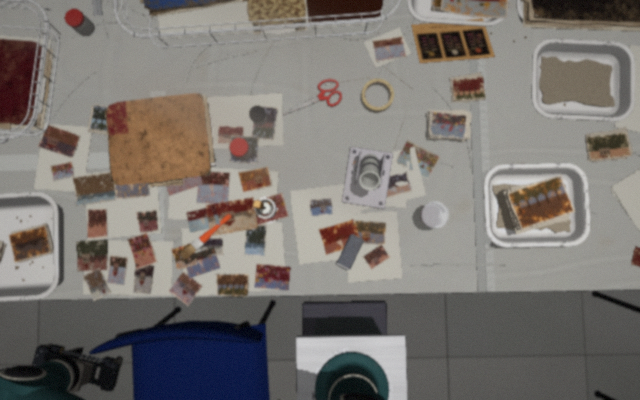

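View pics/t1.png

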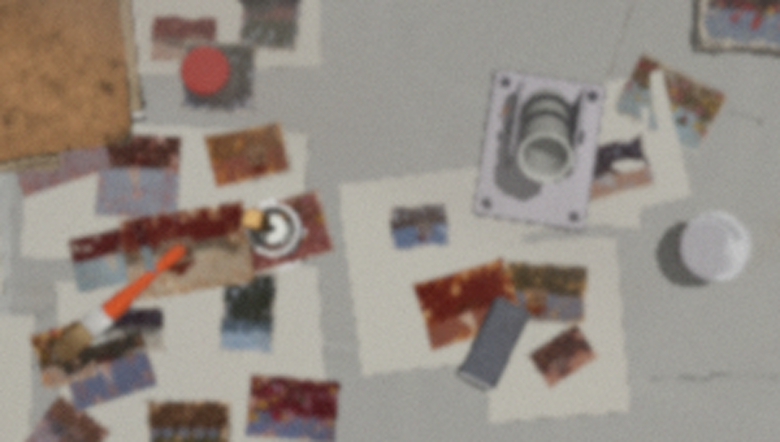

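```bash
python3 - <<'E'
import cv2
S=cv2.imread("pics/side0.png");T=cv2.imread("pics/top0.png")
def z(I,x0,y0,w,h,f,n): cv2.imwrite(n,cv2.resize(I[y0:y0+h,x0:x0+w],None,fx=f,fy=f,interpolation=2))
z(S,272,160,60,60,10,"pics/sd.png");z(T,338,142,60,70,8,"pics/td.png");z(S,312,182,40,85,7,"pics/sc.png");z(T,245,188,45,38,14,"pics/tc.png")
E
```

```text
(no output)
```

View pics/sd.png

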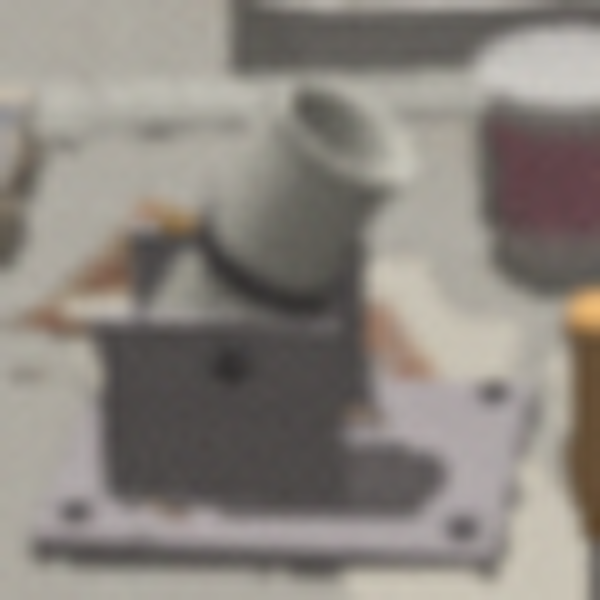

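View pics/td.png

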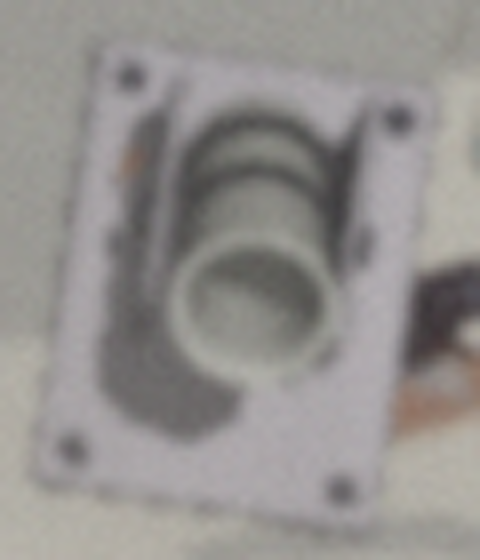

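View pics/sc.png

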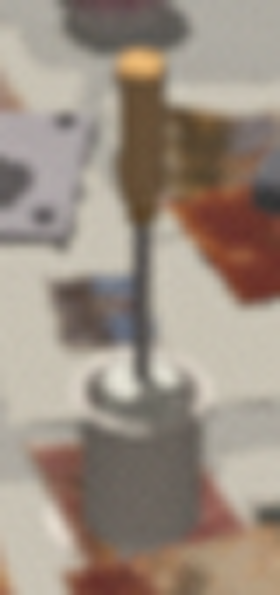

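View pics/tc.png

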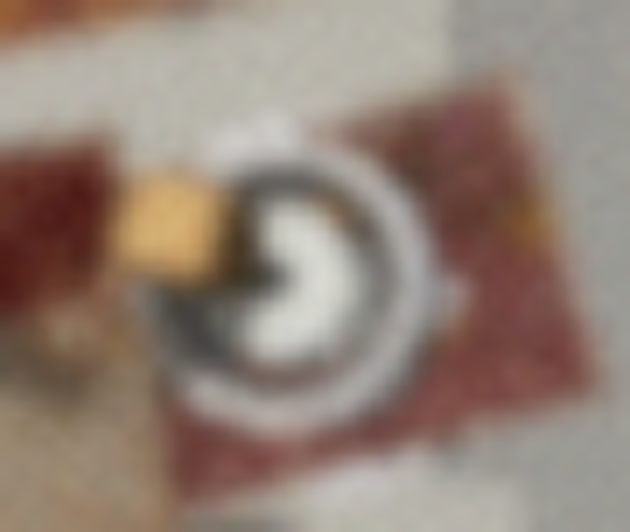

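```bash
cat > h.py <<'E'
import numpy as np,cv2
C={"side":([[368.8043005367471,0,324.31954010309806],[0,368.8043005367471,197.536484722693],[0,0,1.]],[0.10712178,2.68343957,-1.57787989],[0.52573674,0.03540497,1.35200729]),
"top":([[502.92150903744476,0,326.6440181890956],[0,502.92150903744476,200.92545970767048],[0,0,1]],[2.15781608,-2.19746268,0.08195387],[0.07155795,0.54167677,1.45190453])}
C={k:(np.array(a),np.array(b),np.array(c)) for k,(a,b,c) in C.items()}
def P(c):
    K,r,t=C[c]; return K@np.c_[cv2.Rodrigues(r)[0],t]
def tri(s,t):
    X=cv2.triangulatePoints(P("side"),P("top"),np.array(s,float).reshape(2,1),np.array(t,float).reshape(2,1)); return (X[:3]/X[3]).ravel()
def ray(c,uv,z):
    K,r,t=C[c];R=cv2.Rodrigues(r)[0];o=-R.T@t;d=R.T@np.linalg.inv(K)@[uv[0],uv[1],1];return o+d*(z-o[2])/d[2]
def pj(c,X): 
    p=P(c)@np.r_[X,1]; return p[:2]/p[2]
E
python3 - <<'E'
from h import *
np.set_printoptions(precision=4,suppress=True)
print("mouth",tri((306.7,172.8),(369.4,180.0)))
print("cup rim",tri((332.2,236.8),(265.7,207.9)),ray("top",(265.7,207.9),.07),ray("side",(332.2,236.8),.07))
h=tri((331.8,190.8),(256.9,203.4));print("handle top",h,ray("top",(256.9,203.4),.226),ray("side",(331.8,190.8),.226))
q=[(100,45),(435,85),(372,525),(37,485)]
for z in (0,.01):
  w=[ray("top",(338+a/8-.44,142+b/8-.44),z) for a,b in q]; w=np.array(w);print(w,w.mean(0),[np.linalg.norm(w[i]-w[i-1]) for i in range(4)])
  e=w[0]-w[3]+w[1]-w[2];print("yaw of +x side axis deg",np.degrees(np.arctan2(e[1],e[0])))
q=[(30,545),(500,575),(540,385)]
for a,b in q: print("side corner",ray("side",(272+a/10-.45,160+b/10-.45),0.01))
# handle corners
for a,b in [(128,172),(230,180),(222,280),(115,268)]: print(ray("top",(245+a/14-.46,188+b/14-.46),.226))
for n,b in {"buds":([416.7,199.7,448.1,228.3],.08),"jar":([231.7,138.2,252,161.2],.08),"lead":([337,236,363,272],.027)}.items():
  v,z=b;print(n,ray("top",((v[0]+v[2])/2,(v[1]+v[3])/2),z))
for p in[(179.8,260),(233,209)]:print("flat",ray("top",p,.01))
E
```

```text
mouth [ 0.5864 -0.0553  0.1405]
cup rim [0.5218 0.2351 0.0661] [0.5224 0.2345 0.07  ] [0.5208 0.2409 0.07  ]
handle top [0.523  0.2378 0.2209] [0.5234 0.2369 0.226 ] [0.5223 0.2476 0.226 ]
[[ 0.7051 -0.0113  0.    ]
 [ 0.6875 -0.1364  0.    ]
 [ 0.5229 -0.1084  0.    ]
 [ 0.5401  0.0156  0.    ]] [ 0.6139 -0.0601  0.    ] [np.float64(0.16721143063542832), np.float64(0.12628786912927306), np.float64(0.1670216744219979), np.float64(0.12519262507408402)]
yaw of +x side axis deg -9.480300116129602
[[ 0.7032 -0.0109  0.01  ]
 [ 0.6858 -0.1351  0.01  ]
 [ 0.5222 -0.1073  0.01  ]
 [ 0.5393  0.0159  0.01  ]] [ 0.6126 -0.0593  0.01  ] [np.float64(0.16609008680972742), np.float64(0.1254409645739393), np.float64(0.16590160312866836), np.float64(0.12435306538240141)]
yaw of +x side axis deg -9.480300116129609
side corner [ 0.7039 -0.0006  0.01  ]
side corner [0.5393 0.0345 0.01  ]
side corner [ 0.5151 -0.0996  0.01  ]
[0.5326 0.245  0.226 ]
[0.5308 0.2266 0.226 ]
[0.5128 0.2282 0.226 ]
[0.5153 0.2475 0.226 ]
buds [ 0.4959 -0.2346  0.08  ]
jar [0.6887 0.2997 0.08  ]
lead [ 0.3871 -0.0032  0.027 ]
flat [0.3781 0.4954 0.01  ]
flat [0.525  0.3388 0.01  ]
```

>>> move_arm --motion '[{"grip":1,"tx":0.58,"ty":-0.91,"tz":0.3,"wz":0.13},{"grip":1,"tx":0.58,"ty":-0.91,"tz":0.3,"wz":0.13},{"grip":1,"tx":0.58,"ty":-0.91,"tz":0.3,"wz":0.13},{"grip":1,"tx":0.58,"ty":-0.91,"tz":0.3,"wz":0.13},{"grip":1,"tx":0.58,"ty":-0.91,"tz":0.3,"wz":0.13},{"grip":1,"tx":0.58,"ty":-0.91,"tz":0.3,"wz":0.13},{"grip":1,"tx":0.58,"ty":-0.91,"tz":0.3,"wz":0.13},{"grip":1,"tx":0.58,"ty":-0.91,"tz":0.3,"wz":0.13},{"grip":1,"tx":0.58,"ty":-0.91,"tz":0.3,"wz":0.13},{"grip":1,"tx":0.58,"ty":-0.91,"tz":0.3,"wz":0.13}]'

```text
invalid input at $.motion[0]: expected keys grip, tx, ty, tz, wx, wy, wz
```

>>> move_arm --motion '[{"grip":1,"tx":0.58,"ty":-0.91,"tz":0.3,"wx":0,"wy":0,"wz":0.13},{"grip":1,"tx":0.58,"ty":-0.91,"tz":0.3,"wx":0,"wy":0,"wz":0.13},{"grip":1,"tx":0.58,"ty":-0.91,"tz":0.3,"wx":0,"wy":0,"wz":0.13},{"grip":1,"tx":0.58,"ty":-0.91,"tz":0.3,"wx":0,"wy":0,"wz":0.13},{"grip":1,"tx":0.58,"ty":-0.91,"tz":0.3,"wx":0,"wy":0,"wz":0.13},{"grip":1,"tx":0.58,"ty":-0.91,"tz":0.3,"wx":0,"wy":0,"wz":0.13},{"grip":1,"tx":0.58,"ty":-0.91,"tz":0.3,"wx":0,"wy":0,"wz":0.13},{"grip":1,"tx":0.58,"ty":-0.91,"tz":0.3,"wx":0,"wy":0,"wz":0.13},{"grip":1,"tx":0.58,"ty":-0.91,"tz":0.3,"wx":0,"wy":0,"wz":0.13},{"grip":1,"tx":0.58,"ty":-0.91,"tz":0.3,"wx":0,"wy":0,"wz":0.13}]'

```text
time_s: 1.8
position: [0.327, 0.3506, 0.3314]
ee_rot: [-2.339, -2.096, 0.001]
wrist_force: [0.9, -0.5, -0.1]
width: 1.003
```

>>> move_arm --motion '[{"grip":1,"tx":0.5,"ty":-0.8,"tz":0,"wx":-0.16,"wy":-0.96,"wz":0},{"grip":1,"tx":0.5,"ty":-0.8,"tz":0,"wx":-0.16,"wy":-0.96,"wz":0},{"grip":1,"tx":0.5,"ty":-0.8,"tz":0,"wx":-0.16,"wy":-0.96,"wz":0},{"grip":1,"tx":0.5,"ty":-0.8,"tz":0,"wx":-0.16,"wy":-0.96,"wz":0},{"grip":1,"tx":0.5,"ty":-0.8,"tz":0,"wx":-0.16,"wy":-0.96,"wz":0},{"grip":1,"tx":0.5,"ty":-0.8,"tz":0,"wx":-0.16,"wy":-0.96,"wz":0},{"grip":1,"tx":0.5,"ty":-0.7,"tz":0,"wx":-0.16,"wy":-0.96,"wz":0}]'

```text
time_s: 2.5
position: [0.44, 0.1776, 0.3367]
ee_rot: [1.953, 1.737, 0.536]
wrist_force: [0.4, -0.7, 0.1]
width: 1.0
```

```bash
python3 - <<'E'
from rig import robot
s=robot.sense(); print(s["time_s"],s["joint_positions"].round(3),s["position"],s["ee_rot"])
import cv2;print(cv2.Rodrigues(s["ee_rot"])[0].round(3))
E
```

```text
2.5 [-0.886 -0.157  0.116  2.249  0.74   0.786  0.22 ] [0.44000549 0.17759835 0.33672356] [1.9526921  1.73744547 0.53575004]
[[ 0.122  0.809  0.575]
 [ 0.992 -0.089 -0.087]
 [-0.019  0.581 -0.814]]
```

>>> move_arm --motion '[{"grip":1,"tx":0.4,"ty":0.28,"tz":-0.2,"wx":0.16,"wy":0.98,"wz":0},{"grip":1,"tx":0.4,"ty":0.28,"tz":-0.2,"wx":0.16,"wy":0.98,"wz":0},{"grip":1,"tx":0.4,"ty":0.28,"tz":-0.2,"wx":0.16,"wy":0.98,"wz":0},{"grip":1,"tx":0.4,"ty":0.28,"tz":-0.2,"wx":0.16,"wy":0.98,"wz":0},{"grip":1,"tx":0.4,"ty":0.28,"tz":-0.2,"wx":0.16,"wy":0.98,"wz":0},{"grip":1,"tx":0.4,"ty":0.28,"tz":-0.2,"wx":0.16,"wy":0.98,"wz":0},{"grip":1,"tx":0.3,"ty":0.28,"tz":-0.2,"wx":0.16,"wy":0.98,"wz":0},{"grip":1,"tx":0,"ty":0,"tz":0,"wx":0,"wy":0,"wz":0}]'

```text
time_s: 3.3
position: [0.5213, 0.2341, 0.2919]
ee_rot: [-2.337, -2.081, -0.006]
wrist_force: [0.2, -0.6, -0.8]
width: 0.997
```

```bash
python3 - <<'E'
from rig import robot
s=robot.sense(); print(s["time_s"],s["joint_positions"].round(3),s["position"],s["ee_rot"])
import cv2;print(cv2.Rodrigues(s["ee_rot"])[0].round(3))
for c,b in (("side",(290,150,90,120)),("top",(235,170,90,80))):
    I=robot.read_camera(c)["image"];x,y,w,h=b
    cv2.imwrite(f"pics/{c}2.png",cv2.resize(I[y:y+h,x:x+w],None,fx=5,fy=5,interpolation=2))
E
```

```text
3.3 [-0.742  0.285  0.33   1.761 -0.116  1.113  1.082] [0.52133805 0.23405964 0.29194695] [-2.33731984 -2.08081028 -0.00602158]
[[ 0.116  0.993 -0.005]
 [ 0.993 -0.116  0.012]
 [ 0.011 -0.007 -1.   ]]
```

View pics/side2.png

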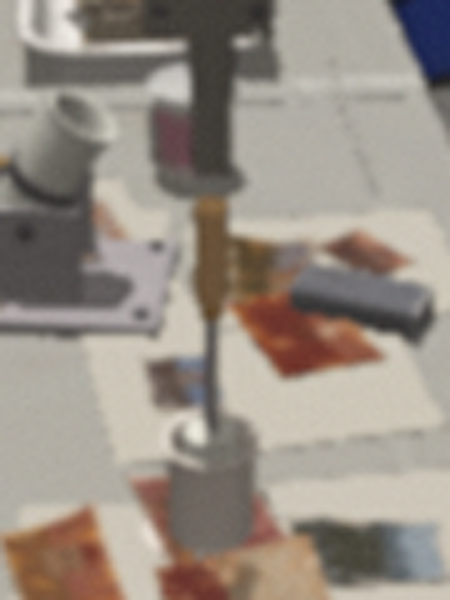

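View pics/top2.png

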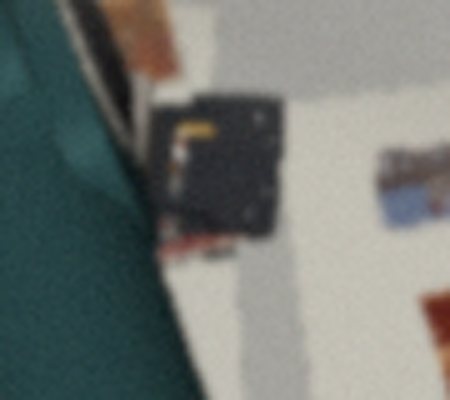

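>>> move_arm --motion '[{"grip":1,"tx":0.03,"ty":0.04,"tz":-0.5,"wx":0,"wy":0,"wz":0},{"grip":1,"tx":0.02,"ty":0.04,"tz":-0.6,"wx":0.03,"wy":0.03,"wz":0},{"grip":1,"tx":0.01,"ty":0,"tz":-0.6,"wx":0,"wy":0,"wz":0},{"grip":1,"tx":0,"ty":0,"tz":-0.6,"wx":0,"wy":0,"wz":0},{"grip":1,"tx":0,"ty":0,"tz":-0.5,"wx":0,"wy":0,"wz":0},{"grip":1,"tx":0,"ty":0,"tz":-0.15,"wx":0,"wy":0,"wz":0},{"grip":1,"tx":0,"ty":0,"tz":0,"wx":0,"wy":0,"wz":0}]'

```text
time_s: 4.1
position: [0.5139, 0.2371, 0.2082]
ee_rot: [-2.329, -2.091, -0.028]
wrist_force: [0.5, 0.2, 0.4]
width: 1.001
```

```bash
python3 - <<'E'
from rig import robot
s=robot.sense(); print(s["time_s"],s["position"],s["wrist_force"])
import cv2;print(cv2.Rodrigues(s["ee_rot"])[0].round(3))
E
```

```text
4.1 [0.51387782 0.23707831 0.20819337] [0.5027114  0.19081438 0.37514106]
[[ 0.108  0.994  0.005]
 [ 0.994 -0.108  0.021]
 [ 0.021  0.003 -1.   ]]
```

>>> move_arm --motion '[{"grip":1,"tx":0.25,"ty":-0.02,"tz":-0.15,"wx":-0.2,"wy":0.05,"wz":0},{"grip":1,"tx":0.04,"ty":0,"tz":-0.05,"wx":0,"wy":0,"wz":0},{"grip":1,"tx":0,"ty":0,"tz":0,"wx":0,"wy":0,"wz":0}]'

```text
time_s: 4.4
position: [0.5237, 0.2373, 0.2047]
ee_rot: [2.337, 2.1, 0.01]
wrist_force: [-0.0, 0.3, 0.5]
width: 0.998
```

```bash
cat > st.py <<'E'
from rig import robot
import cv2,numpy as np
np.set_printoptions(precision=4,suppress=True)
s=robot.sense(); print(s["time_s"],s["position"],s["wrist_force"],s["torque"],"w",s["width"]*92, s["joint_positions"])
R=cv2.Rodrigues(s["ee_rot"])[0];print(R.round(3))
E
python3 st.py
```

```text
4.4 [0.5237 0.2373 0.2047] [-0.0173  0.2749  0.5081] [0.019  0.0167 0.0336] w 91.8343886528325 [-0.7323  0.3815  0.3139  1.8458 -0.1458  0.9301  1.1112]
[[ 0.107  0.994  0.005]
 [ 0.994 -0.107  0.004]
 [ 0.005  0.005 -1.   ]]
```

>>> move_arm --motion '[{"grip":0,"tx":0,"ty":0,"tz":0,"wx":0,"wy":0,"wz":0},{"grip":0,"tx":0,"ty":0,"tz":0,"wx":0,"wy":0,"wz":0},{"grip":0,"tx":0,"ty":0,"tz":0,"wx":0,"wy":0,"wz":0},{"grip":0,"tx":0,"ty":0,"tz":0,"wx":0,"wy":0,"wz":0},{"grip":0,"tx":0,"ty":0,"tz":0,"wx":0,"wy":0,"wz":0},{"grip":0,"tx":0,"ty":0,"tz":0,"wx":0,"wy":0,"wz":0},{"grip":0,"tx":0,"ty":0,"tz":0,"wx":0,"wy":0,"wz":0},{"grip":0,"tx":0,"ty":0,"tz":0,"wx":0,"wy":0,"wz":0}]' --newtons 40

```text
time_s: 5.2
position: [0.5243, 0.2372, 0.2054]
ee_rot: [2.337, 2.099, 0.012]
wrist_force: [0.4, -0.9, 0.5]
width: 0.325
```

```bash
python3 st.py
```

```text
5.2 [0.5243 0.2372 0.2054] [ 0.3907 -0.8883  0.4912] [0.0242 0.0058 0.0032] w 29.912298426881478 [-0.7321  0.3808  0.3142  1.8449 -0.1456  0.9304  1.1109]
[[ 0.107  0.994  0.006]
 [ 0.994 -0.107  0.004]
 [ 0.005  0.006 -1.   ]]
```

Still closing; wait more.

>>> move_arm --motion '[{"grip":0,"tx":0,"ty":0,"tz":0,"wx":0,"wy":0,"wz":0},{"grip":0,"tx":0,"ty":0,"tz":0,"wx":0,"wy":0,"wz":0},{"grip":0,"tx":0,"ty":0,"tz":0,"wx":0,"wy":0,"wz":0},{"grip":0,"tx":0,"ty":0,"tz":0,"wx":0,"wy":0,"wz":0}]'

```text
time_s: 5.6
position: [0.5242, 0.2372, 0.2054]
ee_rot: [2.337, 2.099, 0.012]
wrist_force: [0.2, -0.3, -0.2]
width: 0.22
```

```bash
python3 st.py
```

```text
5.6 [0.5242 0.2372 0.2054] [ 0.1751 -0.2602 -0.1981] [-0.0099 -0.0291 -0.0512] w 20.28315071628816 [-0.7321  0.3808  0.3142  1.845  -0.1456  0.9306  1.111 ]
[[ 0.107  0.994  0.006]
 [ 0.994 -0.107  0.004]
 [ 0.005  0.005 -1.   ]]
```

>>> move_arm --motion '[{"grip":0,"tx":0,"ty":0,"tz":0,"wx":0,"wy":0,"wz":0},{"grip":0,"tx":0,"ty":0,"tz":0.3,"wx":0,"wy":0,"wz":0},{"grip":0,"tx":0,"ty":0,"tz":0.4,"wx":0,"wy":0,"wz":0},{"grip":0,"tx":0,"ty":0,"tz":0.4,"wx":0,"wy":0,"wz":0}]'

```text
time_s: 6.0
position: [0.5231, 0.2366, 0.2389]
ee_rot: [2.337, 2.099, 0.005]
wrist_force: [0.8, -0.5, -1.6]
width: 0.216
```

```bash
python3 st.py
```

```text
6.0 [0.5231 0.2366 0.2389] [ 0.8107 -0.4849 -1.63  ] [0.0331 0.0215 0.0042] w 19.881588989030643 [-0.7414  0.3418  0.323   1.8146 -0.1277  1.002   1.0962]
[[ 0.107  0.994  0.003]
 [ 0.994 -0.107  0.002]
 [ 0.003  0.002 -1.   ]]
```

>>> move_arm --motion '[{"grip":0,"tx":0.02,"ty":0.02,"tz":0.5,"wx":0,"wy":0,"wz":0},{"grip":0,"tx":0.02,"ty":0.02,"tz":0.5,"wx":0,"wy":0,"wz":0},{"grip":0,"tx":0.02,"ty":0.02,"tz":0.5,"wx":0,"wy":0,"wz":0},{"grip":0,"tx":0,"ty":0,"tz":0.6,"wx":0,"wy":0,"wz":0},{"grip":0,"tx":0,"ty":0,"tz":0.6,"wx":0,"wy":0,"wz":0},{"grip":0,"tx":0,"ty":0,"tz":0,"wx":0,"wy":0,"wz":0}]'

```text
time_s: 6.6
position: [0.5263, 0.2387, 0.3318]
ee_rot: [2.337, 2.097, 0.02]
wrist_force: [0.5, 0.1, -0.3]
width: 0.213
```

```bash
python3 st.py; python3 - <<'E'
from rig import robot
import cv2
for c,b in (("side",(270,120,100,130)),("top",(215,160,180,80))):
    I=robot.read_camera(c)["image"];x,y,w,h=b
    f=4.4
    cv2.imwrite(f"pics/{c}3.png",cv2.resize(I[y:y+h,x:x+w],None,fx=f,fy=f,interpolation=2))
E
```

```text
6.6 [0.5263 0.2387 0.3318] [ 0.4536  0.0765 -0.2833] [-0.0265 -0.026  -0.0151] w 19.632906360594895 [-0.759   0.2573  0.338   1.7042 -0.0936  1.1829  1.0659]
[[ 0.108  0.994  0.011]
 [ 0.994 -0.108  0.007]
 [ 0.008  0.01  -1.   ]]
```

View pics/side3.png

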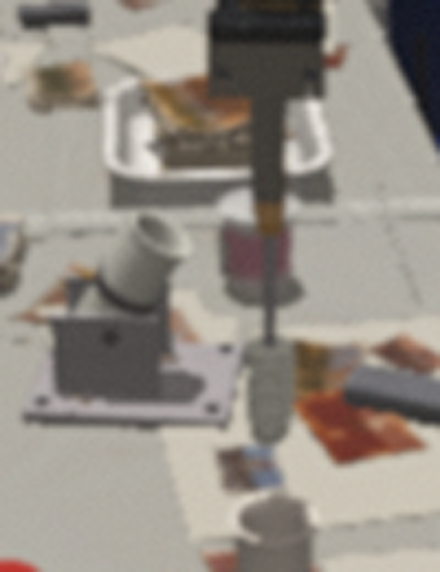

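View pics/top3.png

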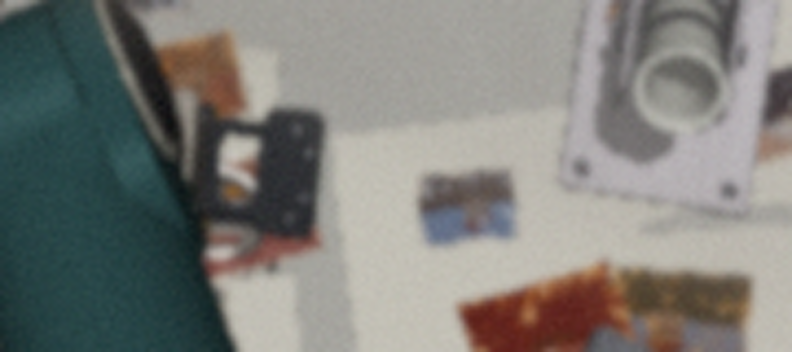

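```bash
python3 - <<'E'
from h import *
tip=np.array([.5263+.011*.1994,.2387+.007*.1994,.3318-.1994])
print("tip side pred",pj("side",tip),"obs",(270+270/4.4-.4,120+443/4.4-.4))
ht=np.array([.5243,.2372,.226]);print("handle top side pred",pj("side",ht),"obs 331.8 190.8; top",pj("top",ht),"obs 256.9 203.4")
for z in (.138,.1405,.143,.146): print(z,ray("top",(369.4,180.),z),pj("side",ray("top",(369.4,180.),z)))
# predicted with geometry: outlines of drum
a=np.array([-.523,.087,.848]);a/=np.linalg.norm(a)
E
```

```text
tip side pred [329.4615782  218.73011377] obs (330.9636363636364, 220.28181818181818)
handle top side pred [330.73370585 189.03760661] obs 331.8 190.8; top [256.79207245 203.0446408 ] obs 256.9 203.4
0.138 [ 0.58820875 -0.0555975   0.138     ] [305.43145628 173.34651682]
0.1405 [ 0.58790577 -0.05539333  0.1405    ] [305.49314796 172.72443797]
0.143 [ 0.58760278 -0.05518917  0.143     ] [305.55497066 172.10103804]
0.146 [ 0.5872392  -0.05494416  0.146     ] [305.62933142 171.35120835]
```

```bash
cat > ov.py <<'E'
from h import *
m=np.array([.5872,-.0549,.146]);yaw=np.radians(-9.5)
hd=np.array([np.cos(yaw),np.sin(yaw),0]);a=-np.sin(np.radians(32))*hd+np.cos(np.radians(32))*np.array([0,0,1])
e1=np.cross([0,0,1],hd);e2=np.cross(a,e1)
def circ(s,r):return [m+s*a+r*(np.cos(t)*e1+np.sin(t)*e2) for t in np.linspace(0,2*np.pi,60)]
out=[]
for c,x0,y0,w,h,f,off in(("top",338,142,60,70,8,(0,.0)),("side",272,160,60,60,10,(1.3,1.65))):
    I=cv2.imread(f"pics/{c}0.png")[y0:y0+h,x0:x0+w];I=cv2.resize(I,None,fx=f,fy=f,interpolation=2)
    for s,r,col in((0,.024,(0,0,255)),(-.014,.020,(0,255,0)),(0,.0265,(255,0,0)),(-.05,.025,(255,255,0))):
        p=np.array([(pj(c,X)+off-[x0,y0]+.5)*f for X in circ(s,r)]);cv2.polylines(I,[p.round().astype(int)],True,col,1)
    cv2.imwrite(f"pics/ov_{c}.png",I)
E
python3 ov.py
```

```text
(no output)
```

View pics/ov_top.png

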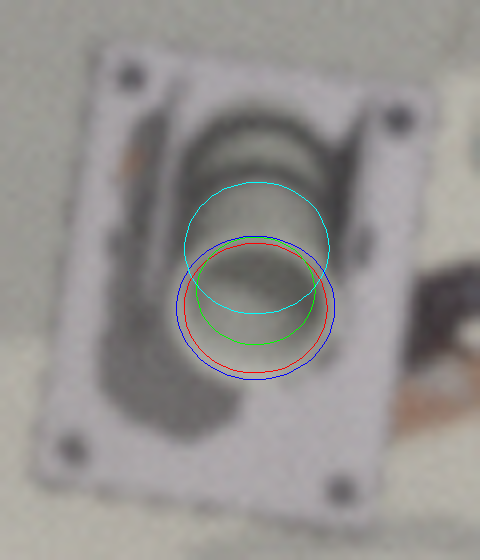

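View pics/ov_side.png

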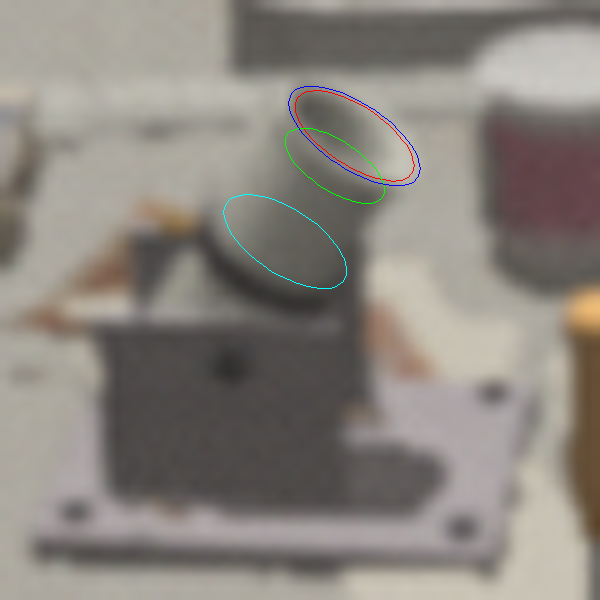

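>>> move_arm --motion '[{"grip":0,"tx":-0.2,"ty":-0.5,"tz":0.3,"wx":0,"wy":-0.3,"wz":0},{"grip":0,"tx":-0.2,"ty":-0.8,"tz":0.3,"wx":-0.15,"wy":-0.9,"wz":0},{"grip":0,"tx":-0.2,"ty":-0.9,"tz":0.2,"wx":-0.15,"wy":-0.9,"wz":0},{"grip":0,"tx":-0.2,"ty":-0.9,"tz":0.1,"wx":-0.15,"wy":-0.9,"wz":0},{"grip":0,"tx":-0.2,"ty":-0.9,"tz":0,"wx":-0.15,"wy":-0.9,"wz":0},{"grip":0,"tx":-0.2,"ty":-0.9,"tz":0,"wx":-0.15,"wy":-0.9,"wz":0},{"grip":0,"tx":-0.2,"ty":-0.9,"tz":0,"wx":-0.15,"wy":-0.9,"wz":0}]'

```text
time_s: 7.4
position: [0.4792, 0.0608, 0.348]
ee_rot: [2.005, 1.814, 0.448]
wrist_force: [-0.0, -1.2, 0.1]
width: 0.214
```

```bash
cat > tg.py <<'E'
import sys
from rig import robot
from h import *
np.set_printoptions(precision=4,suppress=True)
m=np.array([.5872,-.0549,.146]);yaw=np.radians(-9.5);L=.1994
hd=np.array([np.cos(yaw),np.sin(yaw),0]);a=-np.sin(np.radians(32))*hd+np.cos(np.radians(32))*np.array([0,0,1])
e1=np.cross([0,0,1],hd);e2=np.cross(a,e1)
s=robot.sense();p=s["position"];R=cv2.Rodrigues(s["ee_rot"])[0];z=R[:,2]
tip=p+L*z;d=tip-m
print("t",s["time_s"],"pos",p,"w",s["width"]*92,"q",s["joint_positions"])
print("tip",tip,"depth-along",d@a,"lat e1(left)",d@e1,"lat e2",d@e2,"angle",np.degrees(np.arccos(-z@a)))
print("force axial",s["wrist_force"]@a,"e1",s["wrist_force"]@e1,"e2",s["wrist_force"]@e2,"tau",s["torque"])
rv=np.cross(z,-a);rv=rv/np.linalg.norm(rv)*np.arccos(np.clip(-z@a,-1,1))
print("turn units",np.degrees(rv)/5)
for st in map(float,sys.argv[1:]):
    t=m+st*a+L*a; print("to",st,"shift units",(t-p)/.03)
E
python3 tg.py .04
```

```text
t 7.4 pos [0.4792 0.0608 0.348 ] w 19.717852497633277 q [-0.7312 -0.2018  0.3336  2.2066  0.4988  0.7325  0.7736]
tip [0.5766 0.0453 0.1747] depth-along 0.03864987966927532 lat e1(left) 0.09709265805083094 lat e2 0.007663750289011005 angle 2.377508051031885
force axial 0.02000328429157918 e1 -1.1775971981839048 e2 -0.2247090892096995 tau [ 0.0587  0.5697 -0.078 ]
turn units [-0.1152 -0.4607 -0.0235]
to 0.04 shift units [-0.5724 -3.1596  0.0329]
```

>>> move_arm --motion '[{"grip":0,"tx":-0.15,"ty":-0.7,"tz":0.05,"wx":-0.03,"wy":-0.12,"wz":0},{"grip":0,"tx":-0.15,"ty":-0.7,"tz":0.05,"wx":-0.03,"wy":-0.12,"wz":0},{"grip":0,"tx":-0.15,"ty":-0.7,"tz":0,"wx":-0.03,"wy":-0.12,"wz":0},{"grip":0,"tx":-0.1,"ty":-0.6,"tz":0,"wx":-0.03,"wy":-0.1,"wz":0},{"grip":0,"tx":0,"ty":0,"tz":0,"wx":0,"wy":0,"wz":0}]'

```text
time_s: 7.9
position: [0.4539, -0.0265, 0.3435]
ee_rot: [1.98, 1.792, 0.464]
wrist_force: [1.0, -0.2, -0.7]
width: 0.213
```

```bash
python3 tg.py .04 .02 0
```

```text
t 7.9 pos [ 0.4539 -0.0265  0.3435] w 19.571328228852305 q [-0.5428 -0.303   0.3447  2.2945  0.4755  0.6603  0.9768]
tip [ 0.5566 -0.0443  0.1734] depth-along 0.04020033801829957 lat e1(left) 0.005398202094647797 lat e2 0.012539061484201567 angle 0.529881645725152
force axial -1.1745561291575333 e1 -0.07658684520976108 e2 -0.4961245678971901 tau [ 0.1434  0.6479 -0.0155]
turn units [ 0.0119 -0.1038  0.018 ]
to 0.04 shift units [ 0.2713 -0.2479  0.1852]
to 0.02 shift units [ 0.6197 -0.3062 -0.3801]
to 0.0 shift units [ 0.9682 -0.3645 -0.9455]
```

>>> move_arm --motion '[{"grip":0,"tx":0.2,"ty":-0.12,"tz":0.1,"wx":0.01,"wy":-0.06,"wz":0},{"grip":0,"tx":0.15,"ty":-0.12,"tz":0,"wx":0,"wy":-0.04,"wz":0},{"grip":0,"tx":0.1,"ty":-0.04,"tz":-0.1,"wx":0,"wy":0,"wz":0},{"grip":0,"tx":0,"ty":0,"tz":0,"wx":0,"wy":0,"wz":0}]'

```text
time_s: 8.3
position: [0.4685, -0.0342, 0.342]
ee_rot: [1.975, 1.79, 0.47]
wrist_force: [-0.4, -0.8, -1.5]
width: 0.214
```

```bash
python3 tg.py .02 0 -.02; python3 - <<'E'
from rig import robot
import cv2
for c,b in (("side",(270,120,80,100)),("top",(300,140,120,90))):
    I=robot.read_camera(c)["image"];x,y,w,h=b
    f=6
    cv2.imwrite(f"pics/{c}4.png",cv2.resize(I[y:y+h,x:x+w],None,fx=f,fy=f,interpolation=2))
E
```

```text
t 8.3 pos [ 0.4685 -0.0342  0.342 ] w 19.652110155503472 q [-0.5497 -0.2751  0.3855  2.2797  0.4665  0.6292  1.0106]
tip [ 0.5723 -0.0518  0.1727] depth-along 0.03072816041911699 lat e1(left) 0.0005591759132398174 lat e2 -0.0012283484649755682 angle 0.14977872098159595
force axial -1.095333902771258 e1 -0.8169467721403394 e2 1.039102337753104 tau [ 0.1273  0.6427 -0.0061]
turn units [ 0.0086 -0.0275  0.0081]
to 0.02 shift units [ 0.1356 -0.0506 -0.3329]
to 0.0 shift units [ 0.484  -0.1089 -0.8982]
to -0.02 shift units [ 0.8325 -0.1672 -1.4636]
```

View pics/side4.png

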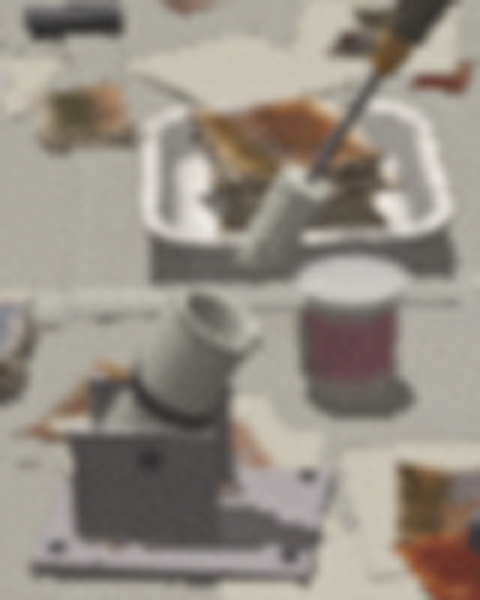

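View pics/top4.png

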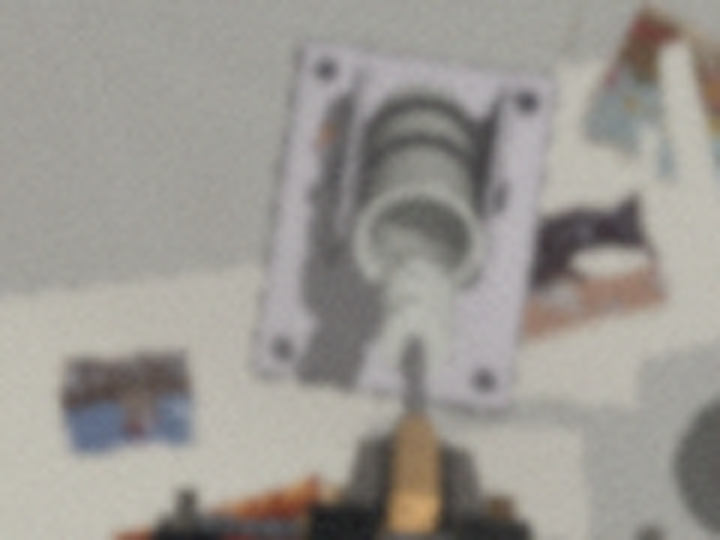

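```bash
cat > ovb.py <<'E'
import sys
from tg import *
n=sys.argv[1]
def cir(o,ax,r):
    u=np.cross(ax,[0,1,0.]);u/=np.linalg.norm(u);v=np.cross(ax,u)
    return [o+r*(np.cos(t)*u+np.sin(t)*v) for t in np.linspace(0,2*np.pi,50)]
for c,x0,y0,w,h,off in(("side",270,120,80,100,(1.3,1.65)),("top",300,140,120,90,(0,0))):
    I=robot.read_camera(c)["image"][y0:y0+h,x0:x0+w];f=6;I=cv2.resize(I,None,fx=f,fy=f,interpolation=2)
    def dr(X,col): cv2.polylines(I,[np.array([(pj(c,x)+off-[x0,y0]+.5)*f for x in X]).round().astype(int)],False,col,1)
    dr(cir(m,a,.024),(0,0,255)); dr([m+.08*a,m-.02*a],(0,0,255))
    for q,r in((0,.009),(.013,.0135),(.014,.016),(.07,.016)): dr(cir(tip-q*z,-z,r),(0,255,0))
    dr([tip,tip-.2*z],(0,255,0))
    cv2.imwrite(f"pics/{c}{n}.png",I)
E
python3 ovb.py 5
```

```text
t 8.4 pos [ 0.4683 -0.0341  0.3423] w 20.260198514364294 q [-0.5493 -0.276   0.3846  2.2798  0.4666  0.6297  1.0105]
tip [ 0.5721 -0.0517  0.173 ] depth-along 0.031077675576532862 lat e1(left) 0.0007165184176817233 lat e2 -0.0012815016266321765 angle 0.12438048303442345
force axial -1.349709212050159 e1 1.2387592375083107 e2 0.39974361547833387 tau [ 0.1779  0.7107 -0.0018]
turn units [ 0.0068 -0.023   0.0066]
to 5.0 shift units [-86.6185  14.4635 140.4336]
```

View pics/side5.png

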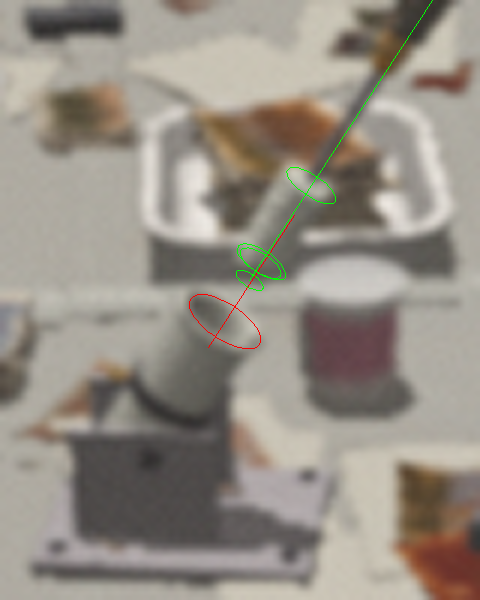

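View pics/top5.png

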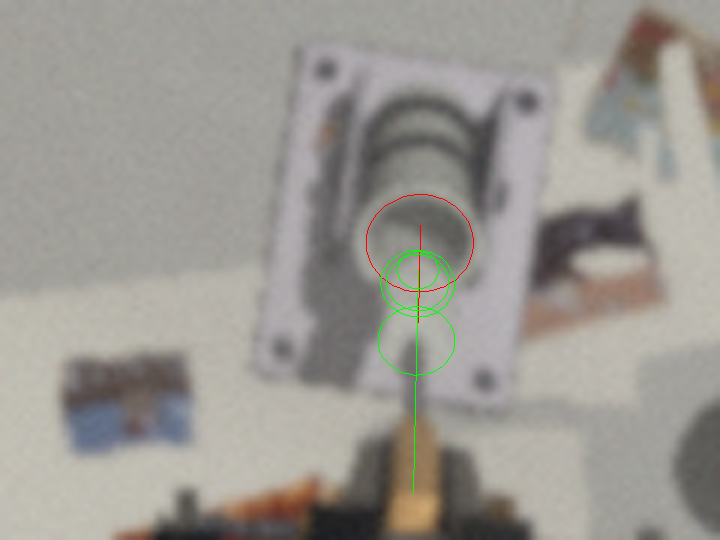

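```bash
python3 - <<'E'
from tg import *
r=robot.read_camera("side");I=r["image"][115:175,295:345];cv2.imwrite("pics/side6.png",cv2.resize(I,None,fx=10,fy=10,interpolation=2))
for q in(0,.014,.07,.11,.156,.18):print(q,(pj("side",tip-q*z)-[295,115]+.5)*10)
M=robot.masks_of("side","brush");print([(k["conf"],k["bbox"]) for k in M]);
ms=M[0]["mask"]; ys,xs=np.nonzero(ms)
for y in np.unique(ys): print(y,xs[ys==y].mean(),xs[ys==y].min(),xs[ys==y].max())
E
```

```text
t 8.5 pos [ 0.4681 -0.0342  0.3425] w 19.879240149205863 q [-0.5488 -0.2768  0.3843  2.28    0.4666  0.6299  1.0106]
tip [ 0.5721 -0.0517  0.1733] depth-along 0.03132179389612928 lat e1(left) 0.0006274436273508187 lat e2 -0.001348583793209962 angle 0.09983758996705591
force axial -1.2196757494467938 e1 0.6298317941429434 e2 1.0655763080965508 tau [0.101  0.6581 0.0246]
turn units [ 0.0055 -0.0184  0.0053]
0 [152.4481 499.2162]
0.014 [172.6468 468.2369]
0.07 [255.5252 341.124 ]
0.11 [316.849  247.0699]
0.156 [389.679  135.3686]
0.18 [428.6985  75.5233]
[(0.65, [307.1, 126.7, 338.3, 166.9])]
126 335.0 335 335
127 335.0 334 336
128 335.0 333 337
129 335.0 333 337
130 334.0 332 336
131 333.5 332 335
132 333.0 332 334
133 332.0 332 332
145 324.0 324 324
146 322.5 321 324
147 320.5 317 324
148 320.0 316 324
149 319.5 315 324
150 319.5 315 324
151 319.5 315 324
152 319.0 314 324
153 319.0 314 324
154 318.0 313 323
155 317.5 313 322
156 317.0 313 321
157 316.5 312 321
158 315.5 311 320
159 315.0 311 319
160 314.0 310 318
161 313.5 310 317
162 313.0 310 316
163 313.0 310 316
164 312.5 310 315
165 312.5 311 314
```

View pics/side6.png

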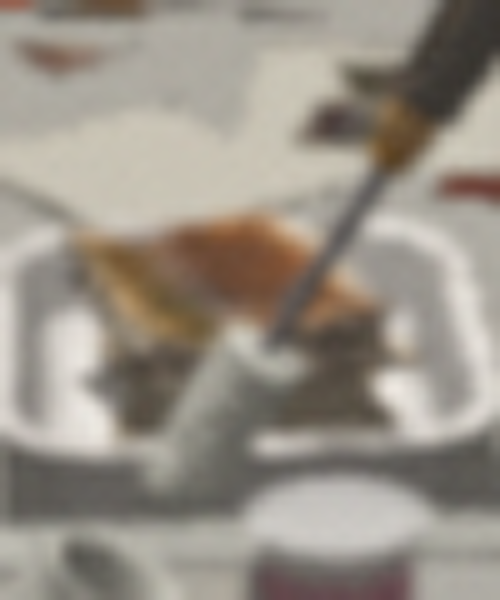

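>>> move_arm --motion '[{"grip":0,"tx":0.1,"ty":-0.05,"tz":-0.33,"wx":0,"wy":0,"wz":0},{"grip":0,"tx":0.15,"ty":-0.03,"tz":-0.3,"wx":0,"wy":0,"wz":0},{"grip":0,"tx":0.15,"ty":-0.03,"tz":-0.28,"wx":0,"wy":0,"wz":0},{"grip":0,"tx":0.15,"ty":-0.03,"tz":-0.28,"wx":0,"wy":0,"wz":0}]'

```text
time_s: 9.0
position: [0.4856, -0.0379, 0.3079]
ee_rot: [1.972, 1.788, 0.478]
wrist_force: [-0.0, -0.3, -1.7]
width: 0.218
```

```bash
python3 tg.py 0 -.02 -.04
```

```text
t 9.0 pos [ 0.4856 -0.0379  0.3079] w 20.032119104782943 q [-0.5473 -0.1917  0.4312  2.307   0.4649  0.5042  1.0199]
tip [ 0.5904 -0.055   0.1392] depth-along -0.007467620878082808 lat e1(left) 0.0004054640629713522 lat e2 0.0009461540705004035 angle 0.21262481153824506
force axial -1.4827909687966128 e1 -0.29559978816113697 e2 0.9067147796948998 tau [ 0.1464  0.6504 -0.0093]
turn units [-0.0147  0.0378 -0.0129]
to 0.0 shift units [-0.0867  0.0152  0.2385]
to -0.02 shift units [ 0.2617 -0.0431 -0.3268]
to -0.04 shift units [ 0.6101 -0.1014 -0.8922]
```

>>> move_arm --motion '[{"grip":0,"tx":0.16,"ty":-0.03,"tz":-0.26,"wx":0,"wy":0.02,"wz":0},{"grip":0,"tx":0.17,"ty":-0.03,"tz":-0.28,"wx":0,"wy":0,"wz":0},{"grip":0,"tx":0.16,"ty":-0.03,"tz":-0.26,"wx":0,"wy":0,"wz":0}]'

```text
time_s: 9.3
position: [0.5012, -0.0405, 0.2831]
ee_rot: [1.972, 1.789, 0.478]
wrist_force: [0.1, -0.4, -1.3]
width: 0.215
```

```bash
python3 tg.py -.04 -.06
```

```text
t 9.3 pos [ 0.5012 -0.0405  0.2831] w 19.784911701022665 q [-0.5517 -0.115   0.4719  2.3133  0.4409  0.4153  1.0469]
tip [ 0.6059 -0.0575  0.1143] depth-along -0.03692684757154924 lat e1(left) 0.0005077576073675497 lat e2 0.0008144592539756395 angle 0.1931681637734219
force axial -1.2342832261441858 e1 -0.355337341457003 e2 0.5355802931828767 tau [0.1455 0.6338 0.0268]
turn units [-0.0205  0.0288 -0.0156]
to -0.04 shift units [ 0.0884 -0.0146 -0.0648]
to -0.06 shift units [ 0.4368 -0.0729 -0.6301]
```

>>> move_arm --motion '[{"grip":0,"tx":0.18,"ty":-0.03,"tz":-0.24,"wx":0,"wy":0,"wz":0},{"grip":0,"tx":0.17,"ty":-0.03,"tz":-0.26,"wx":0,"wy":0,"wz":0},{"grip":0,"tx":0.12,"ty":-0.02,"tz":-0.19,"wx":0,"wy":0,"wz":0},{"grip":0,"tx":0,"ty":0,"tz":0,"wx":0,"wy":0,"wz":0}]'

```text
time_s: 9.7
position: [0.5167, -0.0432, 0.2597]
ee_rot: [1.973, 1.79, 0.475]
wrist_force: [0.3, -0.5, -1.1]
width: 0.215
```

```bash
python3 tg.py -.07 -.08
```

```text
t 9.7 pos [ 0.5167 -0.0432  0.2597] w 19.757758482780172 q [-0.5555 -0.036   0.5092  2.3129  0.3933  0.3335  1.0941]
tip [ 0.6211 -0.0604  0.0907] depth-along -0.06509457320501193 lat e1(left) 0.00012129911181847017 lat e2 0.000169146361641397 angle 0.08469820036194631
force axial -1.1220891953191723 e1 -0.42308243853161975 e2 0.2941693381759903 tau [ 0.1411  0.6714 -0.0518]
turn units [-0.0103  0.0112 -0.0075]
to -0.07 shift units [ 0.0954 -0.0118 -0.1328]
to -0.08 shift units [ 0.2696 -0.0409 -0.4155]
```

>>> move_arm --motion '[{"grip":0,"tx":0.09,"ty":-0.015,"tz":-0.14,"wx":0,"wy":0,"wz":0},{"grip":0,"tx":0.09,"ty":-0.015,"tz":-0.14,"wx":0,"wy":0,"wz":0},{"grip":0,"tx":0.09,"ty":-0.015,"tz":-0.14,"wx":0,"wy":0,"wz":0},{"grip":0,"tx":0,"ty":0,"tz":0,"wx":0,"wy":0,"wz":0}]'

```text
time_s: 10.1
position: [0.5257, -0.0445, 0.2465]
ee_rot: [1.972, 1.79, 0.476]
wrist_force: [-0.1, -0.6, -1.3]
width: 0.217
```

```bash
python3 tg.py -.09
```

```text
t 10.1 pos [ 0.5257 -0.0445  0.2465] w 20.00227199352465 q [-0.5519  0.0108  0.5242  2.3111  0.3474  0.2858  1.1376]
tip [ 0.6302 -0.0617  0.0775] depth-along -0.08115816905784275 lat e1(left) 0.0004010898182421589 lat e2 -0.0006519716212310553 angle 0.13107630791929406
force axial -1.1240977154356233 e1 -0.5671314521384032 e2 0.6562144154323512 tau [0.1457 0.7039 0.0007]
turn units [-0.0132  0.0202 -0.0102]
to -0.09 shift units [ 0.1441 -0.0263 -0.256 ]
```

>>> move_arm --motion '[{"grip":0,"tx":0.08,"ty":-0.013,"tz":-0.14,"wx":0,"wy":0,"wz":0},{"grip":0,"tx":0.08,"ty":-0.013,"tz":-0.14,"wx":0,"wy":0,"wz":0},{"grip":0,"tx":0,"ty":0,"tz":0,"wx":0,"wy":0,"wz":0}]'

```text
time_s: 10.4
position: [0.531, -0.0453, 0.2376]
ee_rot: [1.972, 1.79, 0.477]
wrist_force: [0.8, -0.3, -1.4]
width: 0.215
```

```bash
python3 tg.py -.1
```

```text
t 10.4 pos [ 0.531  -0.0453  0.2376] w 19.769084686843733 q [-0.5443  0.0412  0.5274  2.3103  0.311   0.2551  1.1712]
tip [ 0.6356 -0.0624  0.0687] depth-along -0.09153439087192647 lat e1(left) 0.0005730526853195067 lat e2 -0.0005951729916900253 angle 0.16418653222860252
force axial -1.6778676151265552 e1 -0.16238002489738795 e2 0.04899284957564743 tau [ 0.092   0.6827 -0.0139]
turn units [-0.0154  0.0263 -0.0122]
to -0.1 shift units [ 0.1413 -0.0294 -0.2426]
```

>>> move_arm --motion '[{"grip":0,"tx":0.08,"ty":-0.014,"tz":-0.13,"wx":0,"wy":0,"wz":0},{"grip":0,"tx":0.06,"ty":-0.013,"tz":-0.1,"wx":0,"wy":0,"wz":0},{"grip":0,"tx":0,"ty":0,"tz":0,"wx":0,"wy":0,"wz":0}]'

```text
time_s: 10.7
position: [0.5357, -0.0462, 0.2301]
ee_rot: [1.972, 1.789, 0.477]
wrist_force: [0.1, 0.2, -0.9]
width: 0.219
```

```bash
python3 tg.py -.11
```

```text
t 10.7 pos [ 0.5357 -0.0462  0.2301] w 20.12766227846452 q [-0.5315  0.0674  0.5235  2.3082  0.2744  0.2306  1.2055]
tip [ 0.6403 -0.0633  0.0612] depth-along -0.1003680939086447 lat e1(left) 0.0004915529415854066 lat e2 -0.0006823430898591471 angle 0.17116127227222006
force axial -0.8243503276210593 e1 0.251509077842256 e2 0.42281445505588544 tau [ 0.1114  0.6467 -0.026 ]
turn units [-0.0155  0.0279 -0.0124]
to -0.11 shift units [ 0.1604 -0.0297 -0.2766]
```

>>> move_arm --motion '[{"grip":0,"tx":0.07,"ty":-0.012,"tz":-0.11,"wx":0,"wy":0,"wz":0},{"grip":0,"tx":0.05,"ty":-0.008,"tz":-0.08,"wx":0,"wy":0,"wz":0},{"grip":0,"tx":0,"ty":0,"tz":0,"wx":0,"wy":0,"wz":0}]'

```text
time_s: 11.0
position: [0.5396, -0.0468, 0.2239]
ee_rot: [1.971, 1.79, 0.477]
wrist_force: [0.1, 0.0, -1.4]
width: 0.214
```

```bash
python3 tg.py -.115
```

```text
t 11.0 pos [ 0.5396 -0.0468  0.2239] w 19.724486975978532 q [-0.5157  0.0892  0.5138  2.3057  0.2428  0.2114  1.2349]
tip [ 0.6442 -0.0639  0.055 ] depth-along -0.10775633876592712 lat e1(left) 0.0005324360953579652 lat e2 -0.0007566606525459258 angle 0.17096265188134832
force axial -1.295233209218353 e1 0.06988508442099153 e2 0.6452782846408966 tau [ 0.1195  0.6375 -0.0196]
turn units [-0.0157  0.0277 -0.0125]
to -0.115 shift units [ 0.1164 -0.0236 -0.2105]
```

>>> move_arm --motion '[{"grip":0,"tx":0.05,"ty":-0.01,"tz":-0.09,"wx":0,"wy":0,"wz":0},{"grip":0,"tx":0.05,"ty":-0.01,"tz":-0.09,"wx":0,"wy":0,"wz":0},{"grip":0,"tx":0,"ty":0,"tz":0,"wx":0,"wy":0,"wz":0}]'

```text
time_s: 11.3
position: [0.5429, -0.0474, 0.2181]
ee_rot: [1.971, 1.79, 0.477]
wrist_force: [-0.4, -0.5, -1.6]
width: 0.214
```

```bash
python3 tg.py -.12
```

```text
t 11.3 pos [ 0.5429 -0.0474  0.2181] w 19.69475691210162 q [-0.4969  0.1085  0.5     2.3037  0.2159  0.1939  1.2597]
tip [ 0.6476 -0.0645  0.0492] depth-along -0.11446949964636444 lat e1(left) 0.0004707167437071459 lat e2 -0.0005504298268758917 angle 0.17985404851095657
force axial -1.171179859024184 e1 -0.5740823067621759 e2 1.1331662994722327 tau [0.1076 0.6778 0.0023]
turn units [-0.0163  0.0293 -0.0131]
to -0.12 shift units [ 0.0935 -0.017  -0.158 ]
```

>>> move_arm --motion '[{"grip":0,"tx":0.05,"ty":-0.01,"tz":-0.08,"wx":0,"wy":0,"wz":0},{"grip":0,"tx":0.05,"ty":-0.01,"tz":-0.08,"wx":0,"wy":0,"wz":0},{"grip":0,"tx":0,"ty":0,"tz":0,"wx":0,"wy":0,"wz":0}]'

```text
time_s: 11.6
position: [0.5463, -0.048, 0.2132]
ee_rot: [1.971, 1.789, 0.478]
wrist_force: [-2.7, 0.2, 2.5]
width: 0.219
```

```bash
python3 tg.py -.125
```

```text
t 11.6 pos [ 0.5463 -0.048   0.2132] w 20.110496898200374 q [-0.4756  0.1254  0.4825  2.3005  0.193   0.1793  1.281 ]
tip [ 0.651  -0.0651  0.0444] depth-along -0.12042517383793769 lat e1(left) 0.000494567635635407 lat e2 -0.0009288315820554418 angle 0.20746328437578399
force axial 3.514251040132599 e1 -0.26692119597492775 e2 0.9930396720885976 tau [ 0.134   0.7512 -0.0352]
turn units [-0.0184  0.0341 -0.0149]
to -0.125 shift units [ 0.0686 -0.0117 -0.1363]
```

>>> move_arm --motion '[{"grip":0,"tx":0.01,"ty":0,"tz":-0.02,"wx":0,"wy":0,"wz":0},{"grip":0,"tx":-0.2,"ty":0.035,"tz":0.3,"wx":0,"wy":0,"wz":0},{"grip":0,"tx":-0.28,"ty":0.045,"tz":0.43,"wx":0,"wy":0,"wz":0},{"grip":0,"tx":-0.28,"ty":0.045,"tz":0.45,"wx":0,"wy":0,"wz":0}]'

```text
time_s: 12.0
position: [0.523, -0.0452, 0.247]
ee_rot: [1.973, 1.789, 0.472]
wrist_force: [0.0, -0.1, -0.5]
width: 0.216
```

```bash
python3 tg.py -.06 -.025
```

```text
t 12.0 pos [ 0.523  -0.0452  0.247 ] w 19.874198332215997 q [-0.5791  0.0029  0.55    2.3156  0.3624  0.292   1.1242]
tip [ 0.6271 -0.0627  0.0779] depth-along -0.07934395740691934 lat e1(left) -0.0011406354729085605 lat e2 0.0016026181096961535 angle 0.04545534871773426
force axial -0.4227780371474077 e1 -0.08675439521565528 e2 0.23215379930199537 tau [0.1181 0.623  0.0177]
turn units [ 0.0068 -0.004   0.0046]
to -0.06 shift units [-0.2882  0.0817  0.5743]
to -0.025 shift units [-0.898   0.1837  1.5637]
```

>>> move_arm --motion '[{"grip":0,"tx":-0.2,"ty":0.05,"tz":0.42,"wx":0,"wy":0,"wz":0},{"grip":0,"tx":-0.25,"ty":0.045,"tz":0.42,"wx":0,"wy":0,"wz":0},{"grip":0,"tx":-0.25,"ty":0.045,"tz":0.42,"wx":0,"wy":0,"wz":0},{"grip":0,"tx":-0.15,"ty":0.03,"tz":0.25,"wx":0,"wy":0,"wz":0},{"grip":0,"tx":0,"ty":0,"tz":0,"wx":0,"wy":0,"wz":0}]'

```text
time_s: 12.5
position: [0.4962, -0.0396, 0.2953]
ee_rot: [1.972, 1.788, 0.477]
wrist_force: [0.0, -0.7, -1.1]
width: 0.217
```

```bash
python3 tg.py -.02 -.08
```

```text
t 12.5 pos [ 0.4962 -0.0396  0.2953] w 19.935793304251536 q [-0.588  -0.1522  0.4897  2.3076  0.4663  0.4607  1.0233]
tip [ 0.6009 -0.0568  0.1264] depth-along -0.023931589538275382 lat e1(left) 0.00040640326865608295 lat e2 -0.001334305336384426 angle 0.1603157111618944
force axial -1.0081156260942643 e1 -0.6861471869577702 e2 0.4763934906852875 tau [0.1465 0.6259 0.0319]
turn units [-0.01    0.029  -0.0092]
to -0.02 shift units [-0.0932  0.0121  0.0959]
to -0.08 shift units [ 0.9521 -0.1629 -1.6002]
```

>>> move_arm --motion '[{"grip":0,"tx":0.22,"ty":-0.04,"tz":-0.4,"wx":0,"wy":0,"wz":0},{"grip":0,"tx":0.25,"ty":-0.04,"tz":-0.4,"wx":0,"wy":0,"wz":0},{"grip":0,"tx":0.25,"ty":-0.04,"tz":-0.4,"wx":0,"wy":0,"wz":0},{"grip":0,"tx":0.2,"ty":-0.04,"tz":-0.33,"wx":0,"wy":0,"wz":0},{"grip":0,"tx":0.15,"ty":-0.02,"tz":-0.25,"wx":0,"wy":0,"wz":0},{"grip":0,"tx":0,"ty":0,"tz":0,"wx":0,"wy":0,"wz":0}]'

```text
time_s: 13.1
position: [0.5298, -0.0459, 0.2377]
ee_rot: [1.972, 1.788, 0.475]
wrist_force: [-0.5, -0.1, -0.4]
width: 0.215
```

```bash
python3 tg.py -.1 -.112 -.121
```

```text
t 13.1 pos [ 0.5298 -0.0459  0.2377] w 19.806314112322383 q [-0.5904  0.0372  0.5751  2.3145  0.3168  0.2559  1.1666]
tip [ 0.6344 -0.0634  0.0688] depth-along -0.09084808161341859 lat e1(left) -0.0006251733277923951 lat e2 0.00022806597257933446 angle 0.11992562203962989
force axial -0.0726632065751539 e1 -0.16154515163409872 e2 0.6233856750411864 tau [ 0.1196  0.6727 -0.0692]
turn units [0.0043 0.0236 0.0002]
to -0.1 shift units [ 0.1808 -0.0093 -0.2473]
to -0.112 shift units [ 0.3899 -0.0443 -0.5865]
to -0.121 shift units [ 0.5467 -0.0706 -0.8409]
```

>>> move_arm --motion '[{"grip":0,"tx":0.15,"ty":-0.01,"tz":-0.22,"wx":0,"wy":0,"wz":0},{"grip":0,"tx":0.13,"ty":-0.02,"tz":-0.2,"wx":0,"wy":0,"wz":0},{"grip":0,"tx":0.12,"ty":-0.02,"tz":-0.18,"wx":0,"wy":0,"wz":0},{"grip":0,"tx":0.08,"ty":-0.01,"tz":-0.12,"wx":0,"wy":0,"wz":0},{"grip":0,"tx":0.05,"ty":-0.01,"tz":-0.08,"wx":0,"wy":0,"wz":0},{"grip":0,"tx":0,"ty":0,"tz":0,"wx":0,"wy":0,"wz":0}]'

```text
time_s: 13.7
position: [0.5462, -0.0483, 0.2122]
ee_rot: [1.972, 1.789, 0.472]
wrist_force: [-2.6, 0.7, 2.2]
width: 0.217
```

```bash
python3 tg.py -.121
```

```text
t 13.7 pos [ 0.5462 -0.0483  0.2122] w 20.00463264866131 q [-0.5156  0.1288  0.5249  2.302   0.1758  0.1792  1.2965]
tip [ 0.6505 -0.066   0.0432] depth-along -0.12120903224758474 lat e1(left) -0.0005080677006097135 lat e2 -1.9619582280736008e-05 angle 0.09003726625294735
force axial 3.2481735793527386 e1 0.3069815437148742 e2 1.1189845576269997 tau [0.2096 0.7445 0.0619]
turn units [0.0142 0.0076 0.008 ]
to -0.121 shift units [0.0019 0.008  0.0086]
```

>>> move_arm --motion '[{"grip":0,"tx":0,"ty":0,"tz":0,"wx":0,"wy":0,"wz":0},{"grip":0,"tx":-0.18,"ty":0.035,"tz":0.3,"wx":0,"wy":0,"wz":0},{"grip":0,"tx":-0.25,"ty":0.045,"tz":0.43,"wx":0,"wy":0,"wz":0},{"grip":0,"tx":-0.26,"ty":0.05,"tz":0.45,"wx":0,"wy":0,"wz":0},{"grip":0,"tx":-0.25,"ty":0.05,"tz":0.42,"wx":0,"wy":0,"wz":0},{"grip":0,"tx":-0.25,"ty":0.045,"tz":0.42,"wx":0,"wy":0,"wz":0},{"grip":0,"tx":-0.24,"ty":0.045,"tz":0.4,"wx":0,"wy":0,"wz":0},{"grip":0,"tx":0,"ty":0,"tz":0,"wx":0,"wy":0,"wz":0}]'

```text
time_s: 14.5
position: [0.501, -0.0409, 0.2881]
ee_rot: [1.973, 1.786, 0.474]
wrist_force: [-0.8, 0.4, -1.1]
width: 0.214
```

```bash
python3 tg.py -.025
```

```text
t 14.5 pos [ 0.501  -0.0409  0.2881] w 19.7112393354626 q [-0.6448 -0.1364  0.553   2.311   0.4851  0.441   1.0069]
tip [ 0.6055 -0.0587  0.1192] depth-along -0.03261592081998397 lat e1(left) -0.000689832148338325 lat e2 -0.001673640826618177 angle 0.15039548482617426
force axial -0.4534832399184641 e1 0.2811584127945914 e2 1.3424802279259287 tau [ 0.1242  0.6704 -0.0185]
turn units [0.0167 0.0237 0.0078]
to -0.025 shift units [-0.1643  0.0421  0.1938]
```

>>> move_arm --motion '[{"grip":0,"tx":-0.18,"ty":0.045,"tz":0.25,"wx":0,"wy":0,"wz":0},{"grip":0,"tx":-0.05,"ty":0,"tz":0.03,"wx":0,"wy":0,"wz":0},{"grip":0,"tx":0,"ty":0,"tz":0,"wx":0,"wy":0,"wz":0}]'

```text
time_s: 14.8
position: [0.4934, -0.0396, 0.2963]
ee_rot: [1.974, 1.786, 0.474]
wrist_force: [-0.2, 0.4, -1.8]
width: 0.217
```

```bash
python3 ovb.py 0.07
```

```text
t 14.8 pos [ 0.4934 -0.0396  0.2963] w 19.93744871905293 q [-0.6411 -0.1685  0.5322  2.3127  0.5013  0.4755  0.9885]
tip [ 0.5978 -0.0574  0.1274] depth-along -0.021554129511946137 lat e1(left) -0.0006939380029971729 lat e2 0.0006482981796797197 angle 0.11769774832584634
force axial -1.4144847724016585 e1 0.4077464647062056 e2 1.1836785968163632 tau [0.0919 0.6909 0.055 ]
turn units [0.0151 0.0163 0.0076]
to 0.07 shift units [-1.5655  0.2769  2.6053]
```

View pics/side0.07.png

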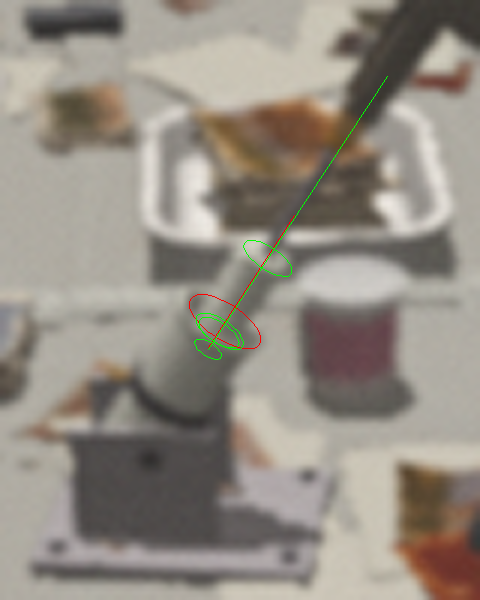

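>>> move_arm --motion '[{"grip":0,"tx":0.24,"ty":-0.04,"tz":-0.4,"wx":0,"wy":0,"wz":0},{"grip":0,"tx":0.25,"ty":-0.04,"tz":-0.4,"wx":0,"wy":0,"wz":0},{"grip":0,"tx":0.25,"ty":-0.04,"tz":-0.4,"wx":0,"wy":0,"wz":0},{"grip":0,"tx":0.22,"ty":-0.04,"tz":-0.33,"wx":0,"wy":0,"wz":0},{"grip":0,"tx":0.16,"ty":-0.02,"tz":-0.25,"wx":0,"wy":0,"wz":0},{"grip":0,"tx":0.12,"ty":-0.02,"tz":-0.2,"wx":0,"wy":0,"wz":0},{"grip":0,"tx":0,"ty":0,"tz":0,"wx":0,"wy":0,"wz":0}]'

```text
time_s: 15.6
position: [0.5324, -0.0469, 0.2319]
ee_rot: [1.974, 1.786, 0.465]
wrist_force: [0.2, 0.2, -0.9]
width: 0.218
```

```bash
python3 tg.py -.11 -.121
```

```text
t 15.6 pos [ 0.5324 -0.0469  0.2319] w 20.02223432088135 q [-0.6427  0.0565  0.6347  2.315   0.2938  0.2431  1.1871]
tip [ 0.6362 -0.0656  0.0627] depth-along -0.09719113514076343 lat e1(left) -0.0024589964455219156 lat e2 0.001680115463598067 angle 0.3744583857415659
force axial -0.8299535169944796 e1 0.27565117515093396 e2 0.3351978281370588 tau [ 0.176   0.6629 -0.0246]
turn units [ 0.0592 -0.024   0.039 ]
to -0.11 shift units [ 0.2696 -0.0053 -0.3366]
to -0.121 shift units [ 0.4613 -0.0374 -0.6475]
```

>>> move_arm --motion '[{"grip":0,"tx":0.15,"ty":0,"tz":-0.2,"wx":0.03,"wy":0,"wz":0},{"grip":0,"tx":0.14,"ty":-0.01,"tz":-0.2,"wx":0.02,"wy":0,"wz":0},{"grip":0,"tx":0.1,"ty":-0.01,"tz":-0.15,"wx":0,"wy":0,"wz":0},{"grip":0,"tx":0.07,"ty":-0.01,"tz":-0.09,"wx":0,"wy":0,"wz":0},{"grip":0,"tx":0,"ty":0,"tz":0,"wx":0,"wy":0,"wz":0}]'

```text
time_s: 16.1
position: [0.5466, -0.0479, 0.2117]
ee_rot: [1.977, 1.788, 0.467]
wrist_force: [-2.9, -0.6, 2.5]
width: 0.217
```

```bash
python3 tg.py -.121
```

```text
t 16.1 pos [ 0.5466 -0.0479  0.2117] w 19.94888873289698 q [-0.5572  0.1329  0.569   2.3006  0.1414  0.1837  1.3266]
tip [ 0.6501 -0.066   0.0423] depth-along -0.12180753121452505 lat e1(left) -0.0005344144318824521 lat e2 0.000821107591442767 angle 0.2926532193718298
force axial 3.585481680799197 e1 -1.0600506220713148 e2 0.9805810059018376 tau [0.2551 0.8064 0.0489]
turn units [ 0.0299 -0.0447  0.023 ]
to -0.121 shift units [-0.0114 -0.0056  0.0254]
```

Pressed again. Draw up the third time.

>>> move_arm --motion '[{"grip":0,"tx":0,"ty":0,"tz":0,"wx":0,"wy":0,"wz":0},{"grip":0,"tx":-0.18,"ty":0.035,"tz":0.3,"wx":0,"wy":0,"wz":0},{"grip":0,"tx":-0.25,"ty":0.045,"tz":0.43,"wx":0,"wy":0,"wz":0},{"grip":0,"tx":-0.26,"ty":0.05,"tz":0.45,"wx":0,"wy":0,"wz":0},{"grip":0,"tx":-0.25,"ty":0.05,"tz":0.42,"wx":0,"wy":0,"wz":0},{"grip":0,"tx":-0.25,"ty":0.045,"tz":0.42,"wx":0,"wy":0,"wz":0},{"grip":0,"tx":-0.26,"ty":0.05,"tz":0.4,"wx":0,"wy":0,"wz":0},{"grip":0,"tx":-0.2,"ty":0.04,"tz":0.25,"wx":0,"wy":0,"wz":0},{"grip":0,"tx":0,"ty":0,"tz":0,"wx":0,"wy":0,"wz":0}]'

```text
time_s: 17.0
position: [0.4948, -0.0392, 0.2961]
ee_rot: [1.977, 1.784, 0.471]
wrist_force: [0.3, 0.6, -1.0]
width: 0.217
```

```bash
python3 tg.py .04
```

```text
t 17.0 pos [ 0.4948 -0.0392  0.2961] w 19.9797918942198 q [-0.7037 -0.1742  0.5878  2.3117  0.5276  0.4844  0.9624]
tip [ 0.5988 -0.0572  0.127 ] depth-along -0.022429351774312253 lat e1(left) -0.00033395926993971543 lat e2 2.3908688701597045e-05 angle 0.1673533108252046
force axial -0.9526950623993506 e1 0.619759511528797 e2 0.39471333283139176 tau [ 0.1564  0.6384 -0.0178]
turn units [ 0.0275 -0.007   0.0177]
to 0.04 shift units [-1.0895  0.174   1.7645]
```

>>> move_arm --motion '[{"grip":0,"tx":-0.26,"ty":0.045,"tz":0.43,"wx":0,"wy":0,"wz":0},{"grip":0,"tx":-0.26,"ty":0.045,"tz":0.43,"wx":0,"wy":0,"wz":0},{"grip":0,"tx":-0.25,"ty":0.045,"tz":0.43,"wx":0,"wy":0,"wz":0}]'

```text
time_s: 17.3
position: [0.4704, -0.0357, 0.3336]
ee_rot: [1.98, 1.785, 0.467]
wrist_force: [-0.3, 0.2, -1.3]
width: 0.217
```

```bash
python3 tg.py .04
```

```text
t 17.3 pos [ 0.4704 -0.0357  0.3336] w 19.972434866436682 q [-0.671  -0.2835  0.4917  2.2937  0.5381  0.6286  0.9423]
tip [ 0.5739 -0.0539  0.1641] depth-along 0.022381051330762798 lat e1(left) -0.0011940554401418991 lat e2 0.001636726291868352 angle 0.32413818452873605
force axial -0.9351596411580064 e1 0.10969017497654966 e2 0.9175156125748233 tau [ 0.1344  0.6317 -0.0297]
turn units [ 0.0369 -0.0457  0.0274]
to 0.04 shift units [-0.2787  0.0565  0.5151]
```

>>> move_arm --motion '[{"grip":0,"tx":0,"ty":0.1,"tz":0.6,"wx":0,"wy":0,"wz":0},{"grip":0,"tx":0,"ty":0.4,"tz":0.6,"wx":0,"wy":0,"wz":0},{"grip":0,"tx":0.1,"ty":0.8,"tz":0,"wx":0.1,"wy":0.6,"wz":0},{"grip":0,"tx":0.2,"ty":0.9,"tz":0,"wx":0.15,"wy":0.9,"wz":0},{"grip":0,"tx":0.2,"ty":0.9,"tz":0,"wx":0.15,"wy":0.9,"wz":0},{"grip":0,"tx":0.2,"ty":0.9,"tz":0,"wx":0.15,"wy":0.9,"wz":0},{"grip":0,"tx":0.2,"ty":0.9,"tz":0,"wx":0.15,"wy":0.9,"wz":0},{"grip":0,"tx":0.2,"ty":0.9,"tz":0,"wx":0.15,"wy":0.9,"wz":0},{"grip":0,"tx":0.2,"ty":0.9,"tz":0,"wx":0.15,"wy":0.9,"wz":0}]'

```text
time_s: 18.2
position: [0.5101, 0.169, 0.3694]
ee_rot: [2.336, 2.09, 0.005]
wrist_force: [0.5, -0.1, -1.3]
width: 0.217
```

```bash
cat > cu.py <<'E'
from tg import *
dn=np.array([0,0,-1.]);rv=np.cross(z,dn);n=np.linalg.norm(rv);rv=rv/n*np.arcsin(min(n,1))
print("CUP tip err units",(np.array([.5235,.2362])-tip[:2])/.03,"TCP shift for upright",(np.array([.5235,.2362])-p[:2])/.03,"turn",np.degrees(rv)/5,"tipz",tip[2],"F",s["wrist_force"]);print(R.round(3))
E
python3 cu.py
```

```text
t 18.2 pos [0.5101 0.169  0.3694] w 19.977470890386762 q [-0.7277  0.1571  0.3921  1.7407 -0.0577  1.2504  1.1374]
tip [0.5115 0.1684 0.17  ] depth-along 0.07943647839502499 lat e1(left) 0.2077229240123079 lat e2 0.0818758843377399 angle 31.57558971796883
force axial -1.4184237202917827 e1 -0.013504340127868695 e2 0.2466210015025329 tau [-0.0115  0.0095  0.0008]
turn units [-1.025  -6.2314  0.0109]
CUP tip err units [0.4005 2.2606] TCP shift for upright [0.4472 2.2413] turn [0.0334 0.0805 0.    ] tipz 0.16997834588157387 F [ 0.5328 -0.1029 -1.3336]
[[ 0.111  0.994  0.007]
 [ 0.994 -0.111 -0.003]
 [-0.002  0.007 -1.   ]]
```

>>> move_arm --motion '[{"grip":0,"tx":0.15,"ty":0.7,"tz":-0.3,"wx":0.03,"wy":0.08,"wz":0},{"grip":0,"tx":0.15,"ty":0.7,"tz":-0.3,"wx":0,"wy":0,"wz":0},{"grip":0,"tx":0.1,"ty":0.5,"tz":-0.3,"wx":0,"wy":0,"wz":0},{"grip":0,"tx":0,"ty":0,"tz":-0.2,"wx":0,"wy":0,"wz":0},{"grip":0,"tx":0,"ty":0,"tz":0,"wx":0,"wy":0,"wz":0}]'

```text
time_s: 18.7
position: [0.5262, 0.2308, 0.3294]
ee_rot: [2.338, 2.095, -0.009]
wrist_force: [-0.2, 0.3, -0.9]
width: 0.213
```

```bash
python3 cu.py|tail -5
```

```text
turn units [-0.9988 -6.3423  0.0385]
CUP tip err units [-0.071   0.2164] TCP shift for upright [-0.0892  0.1789] turn [ 0.0647 -0.0314  0.    ] tipz 0.13001481924148678 F [-0.2262  0.2702 -0.8522]
[[ 0.11   0.994 -0.003]
 [ 0.994 -0.11  -0.006]
 [-0.006 -0.002 -1.   ]]
```

>>> move_arm --motion '[{"grip":0,"tx":-0.09,"ty":0.16,"tz":-0.2,"wx":0.06,"wy":-0.03,"wz":0},{"grip":0,"tx":0,"ty":0.02,"tz":-0.3,"wx":0,"wy":0,"wz":0},{"grip":0,"tx":0.02,"ty":0,"tz":-0.3,"wx":0,"wy":0,"wz":0},{"grip":0,"tx":0,"ty":0,"tz":0,"wx":0,"wy":0,"wz":0}]'

```text
time_s: 19.1
position: [0.5239, 0.2335, 0.3047]
ee_rot: [2.344, 2.091, 0.003]
wrist_force: [0.1, -0.8, -1.3]
width: 0.217
```

```bash
python3 cu.py|tail -5;python3 - <<'E'
from rig import robot
import cv2
I=robot.read_camera("side")["image"][190:270,300:365]
cv2.imwrite("pics/side8.png",cv2.resize(I,None,fx=7,fy=7,interpolation=2))
E
```

```text
turn units [-1.0642 -6.2922 -0.0069]
CUP tip err units [-0.0245  0.0853] TCP shift for upright [-0.0128  0.0906] turn [-0.0092  0.0203  0.    ] tipz 0.10531574018710954 F [ 0.0692 -0.8287 -1.3358]
[[ 0.113  0.994  0.002]
 [ 0.994 -0.113  0.001]
 [ 0.001  0.002 -1.   ]]
```

View pics/side8.png

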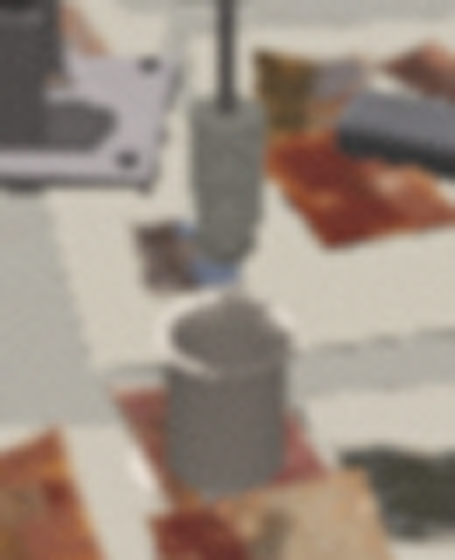

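>>> move_arm --motion '[{"grip":0,"tx":0,"ty":0.07,"tz":-0.4,"wx":0,"wy":0,"wz":0},{"grip":0,"tx":0,"ty":0,"tz":-0.4,"wx":0,"wy":0,"wz":0},{"grip":0,"tx":0.02,"ty":0,"tz":-0.4,"wx":0,"wy":0,"wz":0},{"grip":0,"tx":0.02,"ty":0,"tz":-0.4,"wx":0,"wy":0,"wz":0},{"grip":0,"tx":0,"ty":0,"tz":0,"wx":0,"wy":0,"wz":0}]'

```text
time_s: 19.65
position: [0.5255, 0.2353, 0.2534]
ee_rot: [2.344, 2.09, 0.005]
wrist_force: [-0.7, 0.2, -1.4]
width: 0.215
```

```bash
python3 cu.py|tail -5
```

```text
turn units [-1.0702 -6.2773 -0.0122]
CUP tip err units [-0.0874  0.0215] TCP shift for upright [-0.0669  0.0309] turn [-0.0162  0.0353  0.    ] tipz 0.05399135740258973 F [-0.6869  0.1527 -1.3661]
[[ 0.114  0.993  0.003]
 [ 0.993 -0.114  0.001]
 [ 0.002  0.003 -1.   ]]
```

>>> move_arm --motion '[{"grip":0,"tx":-0.06,"ty":0.02,"tz":-0.4,"wx":0,"wy":0.02,"wz":0},{"grip":0,"tx":0,"ty":0,"tz":-0.4,"wx":0,"wy":0,"wz":0},{"grip":0,"tx":0,"ty":0,"tz":-0.35,"wx":0,"wy":0,"wz":0},{"grip":0,"tx":0,"ty":0,"tz":-0.2,"wx":0,"wy":0,"wz":0},{"grip":0,"tx":0,"ty":0,"tz":0,"wx":0,"wy":0,"wz":0}]'

```text
time_s: 20.15
position: [0.5234, 0.2359, 0.2087]
ee_rot: [-2.344, -2.091, -0.002]
wrist_force: [0.1, 0.7, -1.2]
width: 0.216
```

```bash
python3 cu.py|tail -5
```

```text
turn units [-1.0647 -6.306  -0.0058]
CUP tip err units [-0.0003  0.0047] TCP shift for upright [0.0034 0.0101] turn [-0.0094  0.0064  0.    ] tipz 0.009328932662330675 F [ 0.1402  0.6845 -1.1616]
[[ 0.114  0.993  0.001]
 [ 0.993 -0.114  0.001]
 [ 0.001  0.    -1.   ]]
```

>>> move_arm --motion '[{"grip":0,"tx":0,"ty":0,"tz":-0.08,"wx":0,"wy":0,"wz":0},{"grip":0,"tx":0,"ty":0,"tz":-0.06,"wx":0,"wy":0,"wz":0},{"grip":0,"tx":0,"ty":0,"tz":0,"wx":0,"wy":0,"wz":0}]'

```text
time_s: 20.45
position: [0.524, 0.236, 0.2051]
ee_rot: [2.345, 2.091, 0.003]
wrist_force: [-0.6, -0.5, 1.3]
width: 0.213
```

```bash
python3 cu.py|tail -5
```

```text
turn units [-1.071  -6.2937 -0.0109]
CUP tip err units [-0.0272 -0.0043] TCP shift for upright [-0.0163  0.0054] turn [-0.0167  0.0189  0.    ] tipz 0.005656326947895224 F [-0.5763 -0.4915  1.2864]
[[ 0.114  0.993  0.002]
 [ 0.993 -0.114  0.001]
 [ 0.002  0.001 -1.   ]]
```

Contact on the cup floor (+1.3 N from −1.2 N). Release by gradually opening, fully.

>>> move_arm --motion '[{"grip":0.3,"tx":0,"ty":0,"tz":0,"wx":0,"wy":0,"wz":0},{"grip":0.4,"tx":0,"ty":0,"tz":0,"wx":0,"wy":0,"wz":0},{"grip":0.6,"tx":0,"ty":0,"tz":0,"wx":0,"wy":0,"wz":0},{"grip":0.8,"tx":0,"ty":0,"tz":0,"wx":0,"wy":0,"wz":0},{"grip":1,"tx":0,"ty":0,"tz":0,"wx":0,"wy":0,"wz":0},{"grip":1,"tx":0,"ty":0,"tz":0,"wx":0,"wy":0,"wz":0},{"grip":1,"tx":0,"ty":0,"tz":0,"wx":0,"wy":0,"wz":0},{"grip":1,"tx":0,"ty":0,"tz":0,"wx":0,"wy":0,"wz":0}]'

```text
time_s: 21.25
position: [0.5251, 0.2366, 0.2067]
ee_rot: [2.344, 2.09, 0.01]
wrist_force: [0.5, 0.1, 0.3]
width: 0.886
```

```bash
python3 cu.py|tail -5;python3 - <<'E'
from rig import robot
import cv2
I=robot.read_camera("side")["image"][160:270,290:375]
cv2.imwrite("pics/side9.png",cv2.resize(I,None,fx=5,fy=5,interpolation=2))
E
```

```text
turn units [-1.0917 -6.2556 -0.0277]
CUP tip err units [-0.0878 -0.0377] TCP shift for upright [-0.0545 -0.0141] turn [-0.0406  0.0574  0.    ] tipz 0.007300879818318534 F [0.527  0.0795 0.294 ]
[[ 0.114  0.993  0.005]
 [ 0.993 -0.114  0.004]
 [ 0.004  0.005 -1.   ]]
```

View pics/side9.png

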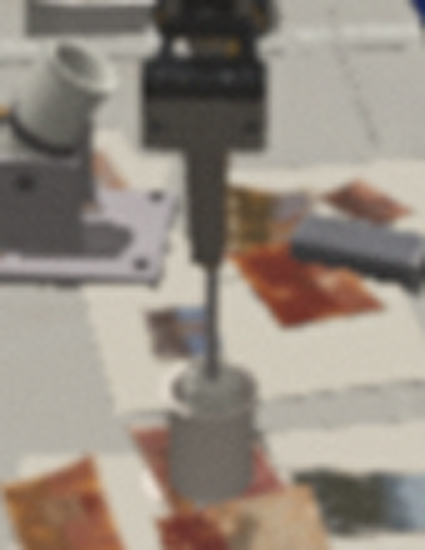

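Brush standing upright; retreat straight up.

>>> move_arm --motion '[{"grip":1,"tx":0,"ty":0,"tz":0.3,"wx":0,"wy":0,"wz":0},{"grip":1,"tx":0,"ty":0,"tz":0.5,"wx":0,"wy":0,"wz":0},{"grip":1,"tx":0,"ty":0,"tz":0.7,"wx":0,"wy":0,"wz":0},{"grip":1,"tx":0,"ty":0,"tz":0.8,"wx":0,"wy":0,"wz":0},{"grip":1,"tx":0,"ty":0,"tz":0.8,"wx":0,"wy":0,"wz":0},{"grip":1,"tx":0,"ty":0,"tz":0.5,"wx":0,"wy":0,"wz":0},{"grip":1,"tx":0,"ty":0,"tz":0,"wx":0,"wy":0,"wz":0},{"grip":1,"tx":0,"ty":0,"tz":0,"wx":0,"wy":0,"wz":0}]'

```text
time_s: 22.1
position: [0.5247, 0.2359, 0.3221]
ee_rot: [2.345, 2.089, 0.011]
wrist_force: [-0.5, -0.5, 0.5]
width: 0.998
```

```bash
python3 - <<'E'
from rig import robot
import cv2
I=robot.read_camera("side")["image"][150:320,250:410]
cv2.imwrite("pics/side10.png",cv2.resize(I,None,fx=3.5,fy=3.5,interpolation=2))
s=robot.sense();print(s["time_s"],s["position"],s["wrist_force"],s["width"])
for l in("cotton_buds","paste_jar","lead_weight","flat_brush","brush"): print(l,[(d["bbox"],round(d["conf"],2)) for d in robot.boxes_of("side",l)][:2])
E
```

```text
22.15 [0.52475747 0.23586431 0.32204972] [0.08552768 0.32366612 0.45745681] 0.99916217733498
cotton_buds [([316.8, 163.1, 338.0, 185.1], 0.61), ([327.0, 190.7, 338.7, 245.1], 0.3)]
paste_jar [([259.8, 246.5, 279.7, 282.7], 0.96), ([317.2, 164.3, 337.6, 190.2], 0.16)]
lead_weight [([348.2, 202.5, 380.6, 215.7], 0.78)]
flat_brush [([339.5, 279.5, 399.3, 319.2], 0.95)]
brush [([326.1, 189.1, 337.4, 245.0], 0.67)]
```

View pics/side10.png

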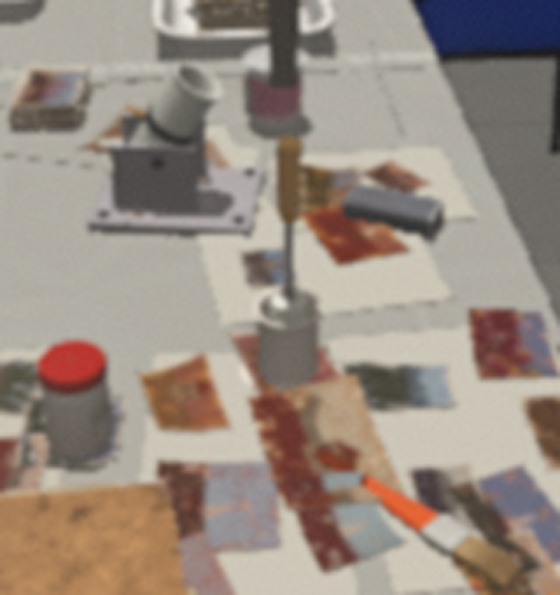

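```bash
python3 -c "
from rig import robot
print(robot.hand_in())"
```

```text
the job is handed in; nothing more can be done
None
```

I took the brush from its cup, scrubbed the drum with three full strokes, set the brush back upright in its cup, let go, and handed the job in at about 22 s.

- **Strokes down:** the drum floor was felt about 115 mm below the mouth. All three strokes ended about 120 to 122 mm below the mouth by the arm's reading. The axial force rose about 4.5 N each time, which means the tuft was pressed in roughly 6 mm. That is well above the 2 mm needed, and forces stayed far below 25 N.
- **Strokes up:** each time I drew the tip back to about 22 to 24 mm below the mouth. The brush stayed within about 0.4° of the drum's axis in every reading. A side picture after the second stroke showed most of the bristles out.
- **Putting back:** I lowered the brush while holding it until the cup floor was felt; the vertical force went from −1.2 N to +1.3 N. Then I opened the gripper and backed straight up. The last picture shows the brush upright in the cup with the gripper about 70 mm clear of it.
- **Other things:** the boxes for the tub, jar, lead weight and flat brush were within about 4 pixels of where they started.

Two checks did not fully agree:

- **Side camera:** it read 1 to 2 pixels off against the arm's own position, and I corrected for that when placing the drum mouth. Even so, it put the brush about 2.6 mm off the drum axis, while the top camera showed it centred. It went in with no side forces above about 1 N.
- **Flat brush:** in the last picture its handle end looks darker. I took this as the gripper's shadow, since its box had hardly changed.

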